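# Refit the brake spring on the inclined tape reel

### The arm

A 6-joint arm with a two-finger parallel gripper is mounted at the origin on a cart in front of the work surface, level with it; the furniture and walls round the work are solid. World frame = base frame: x ahead of the robot, y to its left, z up, the work surface at z = 0. Lengths are in m, angles in rad, forces in N, time in s.
With the tool pointing down it reaches from about 0.4 to 0.825 m from the base axis. Payload 7 kg.
Tool frame: the origin (TCP) lies between the finger pads; the fingertips stand 8 mm ahead of it and the grasp point (between the pads) lies 11 mm behind it (arm.finger_overhang is the distance from the TCP to the fingertips, in m); z points along the fingers, y is the line along which they close (so a half turn about z gives the same grasp; the last joint's range is limited). The gripper opens to 88 mm and grips with 3 to 60 N. Pads are 19 mm wide; open, the fingers measure 130 mm over their backs; the gripper's body (78 mm by 193 mm) begins 47 mm behind the grasp point.
Start: joints at [1.473, 0.359, 0.012, 0, -1.224, -0.288], TCP at [0.254, 0.625, 0.209] pointing down, gripper open.
Joint ranges: [-3.07, 3.07], [-1.43, 2.12], [-1.02, 1.25], [-3.03, 1.67], [-3.05, -0], [-3.03, 3.03]. Speed limits (rad/s): [2.39, 2.39, 3.01, 3.14, 3.14, 3.14].

### API

Orientations are given as [roll, pitch, yaw] about the fixed x, y, z axes, in that order (R = Rz(yaw) Ry(pitch) Rx(roll)).
In Python, from station import arm gives the robot as it stands.
- The arm moves only by the tool move_arm, never from a script. Its argument "rows" is text: rows parted by semicolons, each of 7 numbers parted by spaces: the turn, a rotation vector about the tool's x, y, z in degrees, then the shift along the tool's x, y, z in m, then the finger opening in m, from 0 to 0.0876. A call has 1 to 8 rows; each row shifts and turns the commanded pose from where the row before left it, along the tool's axes as they then stand; what a row does not reach is not made up. A row lasts 1/8 s, in which the tool goes at most 62.5 mm and 10.7 degrees, less where a joint would pass 70% of its speed; a pose out of reach is approached as far as the arm can. A call is refused whole if a number of a shift passes 0.0625 or a number of a turn 10.7, either way. A call with a gripper value outside its range is refused whole. The fingers move at their own pace and stop on an object; "squeeze" is the grip in N (left out, the last holds). Time passes only in rows, so rows that do not move let the fingers close. It gives the time, the measured TCP pose, the force, the opening and the grip force at its end, in the units of the state.
- arm.get_state(): the state, without advancing time (a new reading comes with each control period).
- arm.grab_frame(name): name is "scene" or "top"; returns (picture, depth): 420x560x3 uint8, blue, green, red; 420x560 float32, m along the optical axis (not along the pixel's ray), 0 where there is no reading.
- arm.camera_model(name): a dict with "mtx" (3x3 intrinsics, pixels), "camera_from_world" (4x4, takes a point from world to camera coordinates). Camera axes: x right, y down, z forward; pixel columns grow to the right and rows downward; lengths in m; the calibration is good to about 2 mm. A picture is of the moment at which its call begins. camera_model takes no time and is no camera call.
- arm.job_done(): hands the job in; it is judged then, once.
The state is a dict: "t": time; "q": joint angles; "qd": joint speeds; "joint_efforts": joint torques, N m; "eef_pos": TCP position; "ee_rot": TCP orientation; "force": force on the tool from outside, world axes, zero at the start; "moment": the same for the moment, N m; "width": finger opening in m; "gripper_force": force on a finger pad.
Only numpy, scipy, OpenCV 4.12 (cv2) and the standard library are available. Lean on these libraries where they do the work, as an engineer would, in place of code of your own. Each camera call takes 0.05 s, during which the arm holds its last target. There are 200 camera calls.

### The job

Put the steel brake spring back on the tape reel: thread it, tail end up, over the slotted end of the leaning spindle, and where it snags twist it a little until its tail drops into the slot. Then push it down against the black disc, turn it clockwise under the catch and let go, so that it stays latched and compressed; leave the two glue bottles standing where they are.

Things in the scene. Friction and masses are not known exactly. Their poses are not given: they have to be found in the camera images.
- spring_coils (a point): Bright steel compression spring standing in a blue tray, 62 mm long, outside 29 mm, bore 23 mm, wire 3 mm, 70 g. Its top 15 mm are rigid closed turns, to be gripped; below, five open turns and a 6 mm foot give by up to 22 mm, 0.45 N per mm. Point: on the axis, middle of the closed turns, 7.5 mm below the top, 54.5 mm above the foot. z along the spring, foot to tail; x along the tail.
- spring_tail (a point): The spring's tail: the wire end bent straight across the bore at the very top of the spring, 3 mm thick. Point: on the spring's axis and the tail's centre line, 6 mm above spring_coils, 1.5 mm below the top. x along the tail (either end will do), z up the spring.
- spindle_tip (a point): End of the 20 mm steel spindle of the tape reel stand, on its axis (fixed). z points out along the axis, which leans 32 degrees from vertical to the stand's front; x up the slope. The last 9 mm taper to 13 mm. A slot, 6 mm wide, 30 mm deep, is cut across the end, roughly along x but turned up to 0.6 rad either way (not measured). A tail lying on the end, beside the slot, is 1.5 mm above the tip.
- catch (a point): Point on the spindle axis, 21 mm below the tip, where the tail rests once latched (axes as spindle_tip). The slot's foot opens to the clockwise side, looking down on the end: with the tail 23.5 to 28 mm below the tip the spring turns clockwise 65 degrees to a stop; past 47 degrees the tail has cleared a 2.5 mm lip and, let go, rises behind it, the spring held 13.5 mm compressed (6 N; 8 N to pass the lip).
- disc_face (a point): Centre of the face of the black pressure disc (88 mm across, on the 110 mm tape roll), where the spindle, 68 mm long, comes out; axes as spindle_tip. The spring's foot rests here: it touches when the tail is 7.5 mm below the tip. Fixed, does not give.
- parts_tray: Shallow blue tray, 130 x 170 mm, 16 mm high, walls and floor 4 mm, fixed to the counter; the spring stands in it, with a grey ring (10 mm high) and a white cap (31 mm high) near its -y end. Origin at the centre of its underside, z up.
- glue_a: White and blue glue bottle standing upright on the counter near the reel stand, 28 mm across, 84 mm tall, origin at the centre of its underside, z up. To be left standing where it is.
- glue_b: A second such bottle, the same size, standing near the first. To be left standing where it is.

How it is judged:
On the way, in this order (a step that is already met when the one before it is completed fails the run):
1. The spring is threaded, tail end up, at least half way onto the spindle (x of spring_coils in the frame of spindle_tip between -0.005 and 0.005 m and y of spring_coils in the frame of spindle_tip between -0.005 and 0.005 m and angle between the z axis of spring_coils and the z axis of spindle_tip, either way round below 0.17 rad and z of spring_coils in the frame of spindle_tip below 0.02 m), for 0.04 s.
2. The tail has dropped into the slot of the spindle end (x of spring_coils in the frame of spindle_tip between -0.005 and 0.005 m and y of spring_coils in the frame of spindle_tip between -0.005 and 0.005 m and angle between the z axis of spring_coils and the z axis of spindle_tip, either way round below 0.17 rad and z of spring_coils in the frame of spindle_tip below -0.009 m), for 0.04 s.
At the end, for the whole second after the job is handed in: The released spring sits on the spindle, latched under the catch: its closed turns' centre 22.5 to 34 mm below the spindle tip along the axis, within 5 mm of the axis and 0.15 rad of its direction. Both glue bottles stand upright, within 30 mm of where they were (x of spring_coils in the frame of spindle_tip between -0.005 and 0.005 m and y of spring_coils in the frame of spindle_tip between -0.005 and 0.005 m and angle between the z axis of spring_coils and the z axis of spindle_tip, either way round below 0.15 rad and z of spring_coils in the frame of spindle_tip between -0.034 and -0.0225 m and angle between each of glue_a, glue_b's own z axis and vertical below 0.2 rad and distance of each of glue_a, glue_b from where it was at the start of the episode below 0.03 m); the robot touches nothing.
It fails at once if A glue bottle is knocked over or pushed away (distance of any of glue_a, glue_b from where it was at the start of the episode above 0.04 m or angle between any of glue_a, glue_b's own z axis and vertical above 0.5 rad).
It also fails if it takes over 43 s, if anything falls off the work surface, if the arm or the gripper's body presses on something with over 40 N, if the wrist force passes 120 N, or if a joint passes its speed limit or range.

## Working session

There is one attempt and no reset: what is moved stays moved. The work goes in short steps, Python scripts to look and compute and a tool call to move; the robot and the scene stay as the last step left them, time stands still between calls to the robot, and variables do not carry over. Pictures are saved under pics/ and viewed, at most 10 in all, crops included, and the job is handed in when it is done.

Besides the shell and the picture viewer there is one more tool, called as name(argument=value, ...), one argument or row to a line, values as JSON. move_arm: Moves the arm, as the interface text tells. Its arguments: {"type":"object","properties":{"rows":{"type":"string"},"squeeze":{"type":"number"}},"required":["rows"]}

```bash
ls; mkdir -p pics; python3 - <<'E'
from station import arm
import cv2, numpy as np, pickle
d={}
for n in("scene","top"):
    im,dp=arm.grab_frame(n); d[n]=(im,dp,arm.camera_model(n)); cv2.imwrite(f"pics/{n}0.png",im)
    print(n,d[n][2])
pickle.dump(d,open("f0.pkl","wb"))
print(arm.get_state())
E
```

```text
pics
scene {'mtx': array([[522.93770732,   0.        , 275.8181759 ],
       [  0.        , 522.93770732, 215.65035963],
       [  0.        ,   0.        ,   1.        ]]), 'camera_from_world': array([[ 0.83183099, -0.55502245,  0.00269825, -0.38108821],
       [-0.38320948, -0.57783226, -0.72059723,  0.29071941],
       [ 0.40150678,  0.59838112, -0.69334865,  0.80454935],
       [ 0.        ,  0.        ,  0.        ,  1.        ]])}
top {'mtx': array([[503.71934874,   0.        , 278.8140044 ],
       [  0.        , 503.71934874, 209.23160682],
       [  0.        ,   0.        ,   1.        ]]), 'camera_from_world': array([[-0.01813499, -0.99937223,  0.03043473,  0.02906052],
       [-0.99024009,  0.01374556, -0.13869253,  0.51911528],
       [ 0.13818712, -0.03265287, -0.98986772,  0.97157581],
       [ 0.        ,  0.        ,  0.        ,  1.        ]])}
{'t': 0.1, 'q': array([ 1.47311013e+00,  3.59324392e-01,  1.11862599e-02, -2.95557395e-04,
       -1.22408071e+00, -2.88118019e-01]), 'qd': array([-8.12445927e-04, -3.38879477e-03,  1.18532087e-03,  1.86315825e-03,
        7.44714351e-04, -7.81936730e-05]), 'joint_efforts': array([-7.59246705e-04, -5.84166920e+01,  2.93751025e+01,  7.01555058e+00,
        1.01212136e-02, -5.85136172e-05]), 'eef_pos': array([0.25385484, 0.6249756 , 0.20862839]), 'ee_rot': array([ 3.14014982e+00, -1.37834756e-04, -3.85904743e-01]), 'force': array([-1.26820317, -0.01833918,  0.51407425]), 'moment': array([-0.06093386, -0.01231573, -0.06401397]), 'gripper_force': 0.0, 'width': 0.08744472844149084}
```

View pics/scene0.png

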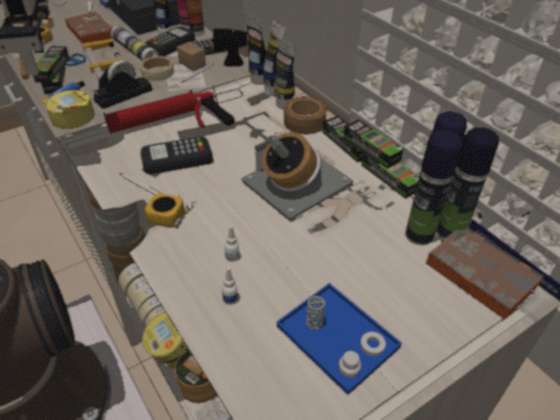

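View pics/top0.png

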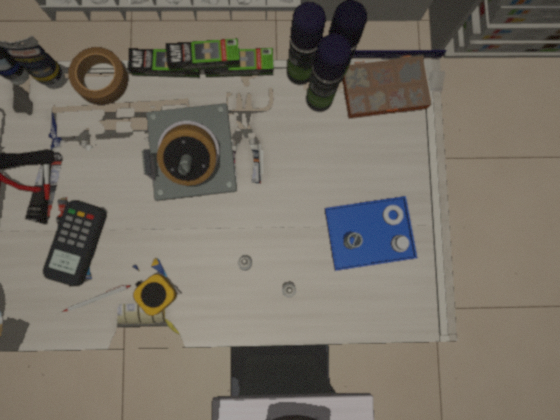

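The scene view shows the reel stand at (295,165), the spring at (316,312) in the tray, and the bottles at (231,245) and (229,287). In the top view the spindle is near (184,163), the spring near (353,240), and the bottles at (245,262) and (289,289). I'll enlarge the stand and spring and fit planes from the depth.

```bash
cat > h.py <<'E'
import numpy as np, cv2
def world(dp,m):
    v,u=np.mgrid[:dp.shape[0],:dp.shape[1]]
    K=m["mtx"];T=np.linalg.inv(m["camera_from_world"])
    P=np.stack([(u-K[0,2])/K[0,0]*dp,(v-K[1,2])/K[1,1]*dp,dp],-1)
    return P@T[:3,:3].T+T[:3,3]
def proj(p,m):
    T=m["camera_from_world"];c=T[:3,:3]@np.asarray(p,float)+T[:3,3];q=m["mtx"]@c;return q[:2]/q[2]
def ray(u,v,m):
    T=np.linalg.inv(m["camera_from_world"]);d=T[:3,:3]@np.linalg.solve(m["mtx"],[u,v,1.]);return T[:3,3],d
def onz(u,v,z,m):
    o,d=ray(u,v,m);return o+d*(z-o[2])/d[2]
def tri(a,ma,b,mb):
    o1,d1=ray(*a,ma);o2,d2=ray(*b,mb);s=np.linalg.lstsq(np.stack([d1,-d2],1),o2-o1,rcond=None)[0]
    p,q=o1+s[0]*d1,o2+s[1]*d2;return (p+q)/2,np.linalg.norm(p-q)
E
python3 - <<'E'
import pickle
from h import *
d=pickle.load(open("f0.pkl","rb"))
def crop(n,u,v,w,h,s):
    return cv2.resize(d[n][0][v:v+h,u:u+w],None,fx=s,fy=s,interpolation=cv2.INTER_CUBIC)
# each 400x300
a=crop("scene",245,120,100,75,4);b=crop("top",140,112,100,75,4)
c=crop("scene",285,280,80,60,5);e=crop("top",325,205,80,60,5)
cv2.imwrite("pics/c1.png",np.vstack([np.hstack([a,b]),np.hstack([c,e])]))
for n in d:
    W=world(d[n][1],d[n][2]);
    # heights around
    if n=="top":
        for nm,(u,v,r) in dict(g1=(245,262,3),g2=(289,289,3),spr=(353,240,9),).items():
            print(nm,W[v,u]); 
        print(np.round(W[150:176:2,176:196:2,2]*1000).astype(int))
        print(np.round(W[230:252:2,342:366:2,2]*1000).astype(int))
    else: print(np.round(W[136:180:3,264:322:3,2]*1000).astype(int)); print(np.round(W[290:332:2,304:330:2,2]*1000).astype(int))
E
```

```text
[[-191    4  161  167 -951  112  118  121  123  124  125  125  127    1
     0    3    3    1    2    3]
 [-202   84  157  161  158  114  116  119  119  120  123  127  124  125
     0    1    2    0    3    0]
 [  84   82  151  154  153  147  112  114  117  119  121  121  126  125
   127    0   -3    2    1    2]
 [  83   97  101  135  142  141  137  114  116  117  119  123  123  121
   123  121    1    0    3    3]
 [  70   94   99  132  137  135  131  122  113  113  115  117  120  120
   122  122   98   90    1   -1]
 [  88   94   97  100  125  123  122  118  111  113  113  114  116  120
   116  120  108   88    2    1]
 [  89   90   95   97   99  113  116  112  108  110  110  111  113  115
   115  114  103   90   86 -943]
 [  86   90   93   96   97  100  103  104  105  106  105  108  111  108
   112  110  102   91   85 -939]
 [  80   87   91   90   93   97   98   99  101  104  107  105  106  107
   109  104   96   86   81   16]
 [  77   86   85   89   89   94   95   97  100  100  102  102  103  102
   106   98   93   83   79   19]
 [  76   79   83   85   87   89   92   96   95   9
[... 2169 characters left out ...]
101]
 [  98   98  151  161  164  158  155   96   97   95]
 [  97  161  153  166  166  161  156   93   95   93]
 [  92  158  159  149  164  164  153   97   92   96]
 [  93   91  164  159  150  162  156   87   90   92]
 [  87   89   91  163  154   90   91   88   87   86]]
[[ 5  4  4  4  6  5  7  7  4  3  6  2]
 [ 5  4  5  6  4  2  4  5  7  6  7  4]
 [ 3  5  9  3 61 64 60 67 66  3  4  4]
 [ 4  5 21 63 12 20 26 66 56 65  4  3]
 [ 2 12 44 63  2  3 14 26 42 62  2  6]
 [ 7 23 49 65  6  3 64 16 38 60  4  5]
 [ 4 22 47 63  3  9 65 17 37 64  6  6]
 [ 5 14 38 58 63 65  4 27 52 65  4  5]
 [ 4 10 27 41 59 66 63 63 66  7  6  3]
 [ 4  4  5 18 33 33  4  5  3  2  8  4]
 [ 9  6  8  6  5  5  9  4  5  2  2  6]]
```

View pics/c1.png

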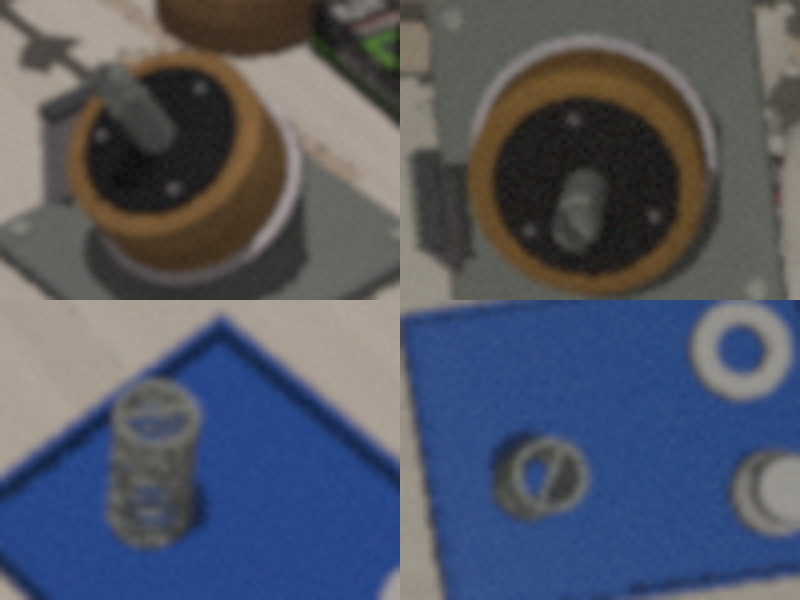

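The crop shows the spindle tip at about top (183.7,172) and scene (273,139). The spring's top ring is at top (355,240), with its tail running up-right at about 45°. Next I'll fit the axis, the spring centre and the tail angle.

```bash
python3 - <<'E'
import pickle
from h import *
from scipy.optimize import least_squares
d=pickle.load(open("f0.pkl","rb"))
dark=[];spi=[]
for n,(u0,v0,u1,v1) in dict(scene=(262,134,308,176),top=(160,133,214,180)).items():
    im,dp,m=d[n];W=world(dp,m)[v0:v1,u0:u1];I=im[v0:v1,u0:u1].astype(int)
    k=(I.max(-1)<52)&(W[...,2]>.06)&(W[...,2]<.14); D=W[k]
    # plane per view w/ trimming
    for _ in range(6):
        c=D.mean(0);nn=np.linalg.svd(D-c)[2][2];nn*=np.sign(nn[2]);r=(D-c)@nn;D=D[abs(r)<max(.003,2*r.std())]
    print(n,"plane",c,nn,len(D),"tilt",np.degrees(np.arccos(nn[2])),"az",np.degrees(np.arctan2(nn[1],nn[0])))
    dark.append(D)
    k2=(((W-c)@nn)>.012)&(((W-c)@nn)<.075)&(I.max(-1)-I.min(-1)<45)
    S=W[k2];print(len(S),((S-c)@nn).max());spi.append(S)
D=np.vstack(dark)
c=D.mean(0);nn=np.linalg.svd(D-c)[2][2];nn*=np.sign(nn[2]);print("both",c,nn,np.degrees(np.arccos(nn[2])),np.degrees(np.arctan2(nn[1],nn[0])),((D-c)@nn).std())
az=np.arctan2(nn[1],nn[0]);t=np.radians(32)
n=np.array([np.sin(t)*np.cos(az),np.sin(t)*np.sin(az),np.cos(t)])
x=np.array([0,0,1])-n*n[2];x/=np.linalg.norm(x);y=np.cross(n,x)
for S,nm in [(spi[0],"sc"),(spi[1],"top"),(np.vstack(spi),"all")]:
    h=(S-c)@n; S=S[(h<.056)]
    f=lambda p:np.hypot((S-c)@x-p[0],(S-c)@y-p[1])-.010
    r=least_squares(f,[0,0],loss="soft_l1",f_scale=.002);b=c+x*r.x[0]+y*r.x[1]
    print(nm,"axis foot",b,"tip",b+.068*n, "rms",np.sqrt(np.mean(f(r.x)**2)))
tip=b+.068*n
for q in("scene","top"): print(q,[proj(b+s*n,d[q][2]) for s in(0,.034,.068)])
# base plate orientation (top)
im=d["top"][0];p=[onz(u,v,.012,d["top"][2]) for u,v in((149,110),(228,104))];print("plate az",np.degrees(np.arctan2(*(p[1]-p[0])[[1,0]])))
# spring
m=d["top"][2];W=world(d["top"][1],m);sub=W[228:256,340:368].reshape(-1,3);T=sub[(sub[:,2]>.060)&(sub[:,2]<.072)]
print("spring depth pts",T.mean(0),np.ptp(T,axis=0),"px",onz(355,240.4,.066,m))
cr=np.median(T,axis=0)
f=lambda p:np.minimum(abs(np.hypot(T[:,0]-p[0],T[:,1]-p[1])-.013),.006)
r=least_squares(f,T.mean(0)[:2]);print("ring fit",r.x)
a,b2=onz(325+172/5,205+155/5,.0645,m),onz(325+128/5,205+200/5,.0645,m);print("tail az",np.degrees(np.arctan2(*(a-b2)[[1,0]])))
a=np.array([proj(np.r_[r.x,.066],d[q][2]) for q in("top","scene")]);print(a)
def crop(im,u,v,w,h,s):
    g=cv2.resize(im[v:v+h,u:u+w],None,fx=s,fy=s,interpolation=cv2.INTER_CUBIC);return cv2.normalize(g,None,0,255,cv2.NORM_MINMAX)
cv2.imwrite("pics/c2.png",np.hstack([crop(d["scene"][0],262,126,30,40,13),crop(d["top"][0],170,150,30,40,13)]))
E
```

```text
scene plane [0.60724643 0.18636931 0.10348695] [-0.52752746 -0.05769889  0.84757632] 719 tilt 32.050972998300985 az -173.75802350205902
214 0.071798371191935
top plane [0.61044977 0.19475729 0.10607844] [-0.52884602 -0.05496452  0.84693612] 1191 tilt 32.12002786583903 az -174.06638511255377
186 0.07169796355811836
both [0.60924391 0.19159972 0.1051029 ] [-0.52837048 -0.05598592  0.84716599] 32.09524859932664 -173.95153127452022 0.0013870294914250605
sc axis foot [0.60808648 0.19481137 0.10459515] tip [0.57225257 0.19101442 0.16226242] rms 0.0012638384292877097
top axis foot [0.60713275 0.19533182 0.10403677] tip [0.57129884 0.19153487 0.16170404] rms 0.0017077477996620446
all axis foot [0.60753477 0.19501178 0.10426552] tip [0.57170086 0.19121484 0.16193279] rms 0.0015154831880718914
scene [array([283.628887  , 153.48835282]), array([277.07133072, 145.53977687]), array([270.15532246, 137.15671243])]
top [array([186.3331029 , 159.03270376]), array([184.91082693, 164.88581781]), array([183.38894683, 171.14883423])]
plate az -85.88263419976695
spring depth pts [ 0.45354429 -0.12344544  0.06417637] [0.02746172 0.02716652 0.00939682] px [ 0.452473   -0.12435212  0.066     ]
ring fit [ 0.45371739 -0.12329478]
tail az -46.05251446055047
[[354.43050267 239.76516694]
 [314.97748553 300.39730109]]
```

View pics/c2.png

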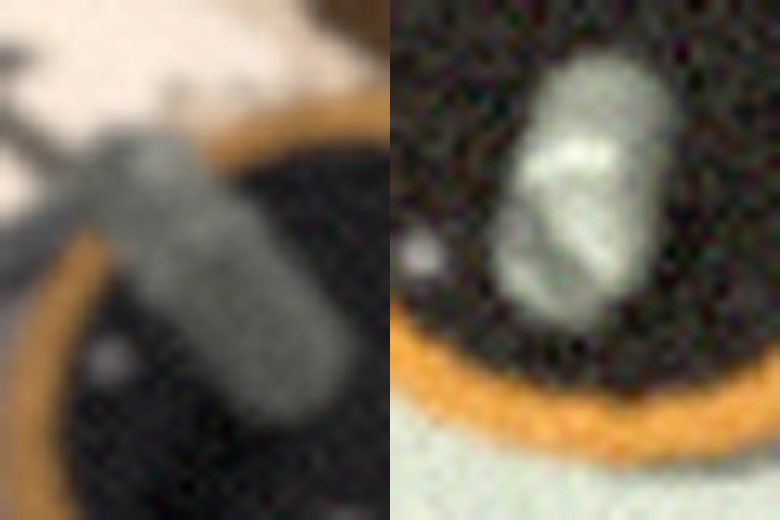

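The top crop shows the slot as a dark band from about crop (520,205) to (585,290), roughly 0.6 rad from the upslope direction. Heights, tilt (32.1°) and spring size all match what was given. I'm moving now, starting with a turn of the tool so its x lies along the tail.

move_arm(
  rows="0 0 8 0 0 0 0.0876;0 0 8 0 0 0 0.0876;0 0 8 0 0 0 0.0876;0 0 0 0.046 0.0105 0 0.0876;0 0 0 0.046 0.0105 0 0.0876;0 0 0 0.046 0.0105 0 0.0876;0 0 0 0.046 0.0105 0 0.0876;0 0 0 0.046 0.0105 0 0.0876",
  squeeze=20,
)

```text
t: 1.1
eef_pos: [0.3761, 0.4217, 0.2092]
ee_rot: [3.141, -0.0, -0.805]
force: [0.6, 0.5, 0.4]
width: 0.0879
gripper_force: 0.0
```

```bash
cat > plan.py <<'E'
# prints remaining tool-frame shift and turn to a target pose
from h import *
from scipy.spatial.transform import Rotation as Ro
import pickle
from station import arm
d=pickle.load(open("f0.pkl","rb"))
az=np.radians(-174);t=np.radians(32)
N=np.array([np.sin(t)*np.cos(az),np.sin(t)*np.sin(az),np.cos(t)])
X=np.array([0,0,1])-N*N[2];X/=np.linalg.norm(X);Y=np.cross(N,X);TIP=np.array([.5717,.1913,.1620])
def delta(p,R,s=None):
    s=s or arm.get_state();R0=Ro.from_euler("xyz",s["ee_rot"]);
    print("shift now-axes",np.round(R0.inv().apply(p-s["eef_pos"]),4),"shift target-axes",np.round(Ro.from_matrix(R).inv().apply(p-s["eef_pos"]),4),"turn",np.round(np.degrees((R0.inv()*Ro.from_matrix(R)).as_rotvec()),2))
def tool(z,x): z=z/np.linalg.norm(z);x=x-z*(x@z);x/=np.linalg.norm(x);return np.stack([x,np.cross(z,x),z],1)
E
python3 - <<'E'
from plan import *
s=arm.get_state();print(s["t"],s["eef_pos"],s["ee_rot"],s["q"],s["force"])
R=tool(np.array([0,0,-1.]),np.array([np.cos(-.803),np.sin(-.803),0]))
delta(np.array([.453,-.1237,.13]),R)
m=d["top"][2]
def onpl(u,v):
    o,r=ray(u,v,m);return o+r*((TIP-o)@N)/(r@N)
a,b=onpl(170+(520-390)/13,150+205/13),onpl(170+(585-390)/13,150+290/13);w=a-b
print("slot",a,b,np.linalg.norm(w),np.arctan2(w@Y,w@X), "mid off",((a+b)/2-TIP)@X,((a+b)/2-TIP)@Y)
E
```

```text
1.1 [0.37610728 0.42167177 0.20922571] [ 3.14116618e+00 -8.59127315e-05 -8.04530031e-01] [ 1.18870904e+00  1.79136843e-01 -2.34612070e-01 -1.05360844e-04
 -1.15747162e+00 -4.22400423e-01] [0.59930323 0.50759064 0.40712072]
shift now-axes [0.4463 0.3228 0.0794] shift target-axes [0.4458 0.3235 0.0792] turn [ 0.02 -0.   -0.09]
slot [0.58011956 0.19628765 0.16755808] [0.56986485 0.18858034 0.16068192] 0.014554833048764164 0.4701149515380371 mid off 0.0040006053838020994 0.0007836507100744358
```

move_arm(
  rows="0 0 0 0.037 0.027 0 0.0876;0 0 0 0.037 0.027 0 0.0876;0 0 0 0.037 0.027 0 0.0876;0 0 0 0.037 0.027 0 0.0876;0 0 0 0.037 0.027 0 0.0876;0 0 0 0.037 0.027 0 0.0876",
)

```text
t: 1.85
eef_pos: [0.4126, 0.1494, 0.2094]
ee_rot: [3.142, 0.0, -0.804]
force: [1.6, -0.1, -0.3]
width: 0.0874
gripper_force: 0.0
```

move_arm(
  rows="0 0 0 0.037 0.027 0 0.06;0 0 0 0.037 0.027 0 0.06;0 0 0 0.037 0.027 0 0.06;0 0 0 0.037 0.027 0 0.06;0 0 0 0.037 0.027 0.02 0.06;0 0 0 0.037 0.027 0.03 0.06;0 0 0 0 0 0.03 0.06",
)

```text
t: 2.72
eef_pos: [0.4497, -0.1239, 0.1283]
ee_rot: [3.141, 0.0, -0.809]
force: [-0.7, 1.0, -0.4]
width: 0.0603
gripper_force: 0.0
```

```bash
python3 - <<'E'
from plan import *
s=arm.get_state();print(s["t"],s["eef_pos"],s["ee_rot"],s["q"],s["force"])
R=tool(np.array([0,0,-1.]),np.array([np.cos(-.803),np.sin(-.803),0]))
delta(np.array([.453,-.1237,.0515]),R)
E
```

```text
2.725 [ 0.44965463 -0.12389303  0.12826429] [ 3.14112417e+00  2.35137387e-04 -8.08739261e-01] [ 1.55008982e-01  8.64225933e-02 -5.47952311e-01  9.19839437e-05
 -9.36940337e-01  6.06993641e-01] [-0.74236405  0.96463003 -0.36546609]
shift now-axes [ 0.0022 -0.0026  0.0768] shift target-axes [ 0.0022 -0.0025  0.0768] turn [ 0.03  0.01 -0.33]
```

move_arm(
  rows="0 0 0 0.002 -0.0025 0.02 0.06;0 0 0 0 0 0.02 0.06;0 0 0 0 0 0.02 0.06;0 0 0 0 0 0.017 0.06;0 0 0 0 0 0 0.06",
)

```text
t: 3.35
eef_pos: [0.452, -0.1212, 0.0513]
ee_rot: [3.139, 0.002, -0.805]
force: [-0.6, 0.5, -0.3]
width: 0.06
gripper_force: 0.0
```

```bash
python3 - <<'E'
from plan import *
R=tool(np.array([0,0,-1.]),np.array([np.cos(-.803),np.sin(-.803),0]))
delta(np.array([.453,-.1237,.0515]),R)
im,dp=arm.grab_frame("top");im2,_=arm.grab_frame("scene")
a=cv2.resize(im[200:275,305:405],None,fx=4,fy=4);b=cv2.resize(im2[260:335,270:370],None,fx=4,fy=4);cv2.imwrite("pics/g1.png",np.hstack([a,b]))
E
```

```text
shift now-axes [ 0.0025  0.001  -0.0002] shift target-axes [ 0.0025  0.001  -0.0002] turn [ 0.14  0.11 -0.11]
```

View pics/g1.png

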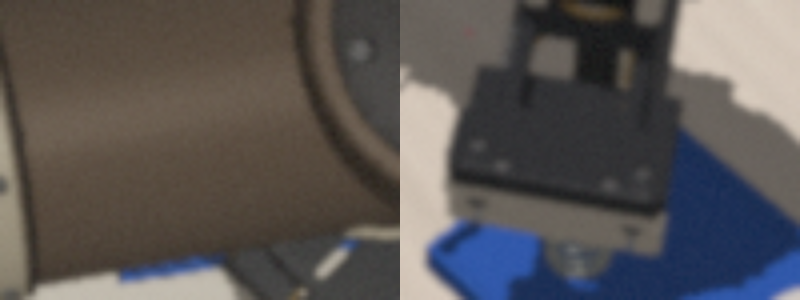

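The arm hides the spring from above, but the scene view shows it at about (575,260) in the crop, between the fingers. I'll apply the small correction and close.

move_arm(
  rows="0 0 0 0.0025 0.001 0 0.06;0 0 0 0 0 0 0.045;0 0 0 0 0 0 0.02;0 0 0 0 0 0 0.02;0 0 0 0 0 0 0.02;0 0 0 0 0 0 0.02;0 0 0 0 0 0 0.02",
  squeeze=25,
)

```text
t: 4.32
eef_pos: [0.4542, -0.1236, 0.0524]
ee_rot: [3.142, 0.0, -0.805]
force: [-0.5, -0.0, 0.2]
width: 0.0199
gripper_force: 0.0
```

move_arm(
  rows="0 0 0 0 0 -0.02 0.02;0 0 0 0 0 -0.04 0.02;0 0 0 0 0 -0.05 0.02;0 0 0 0 0 -0.05 0.02;0 0 0 0 0 -0.03 0.02;0 0 0 0 0 0 0.02",
)

```text
t: 5.08
eef_pos: [0.4556, -0.1236, 0.2451]
ee_rot: [-3.138, -0.003, -0.805]
force: [0.2, 0.2, -1.7]
width: 0.0201
gripper_force: 0.0
```

```bash
cat >> plan.py <<'E'
def goal(ang,tailz,ox=0,oy=0,g=.013):
    """tool pose with x along slot angle ang (spindle frame), tail tailz above tip; g: tail to TCP along -n"""
    x=X*np.cos(ang)+Y*np.sin(ang);R=tool(-N,x)
    return TIP+N*(tailz-g)+X*ox+Y*oy,R
E
python3 - <<'E'
from plan import *
s=arm.get_state();print(s["t"],s["eef_pos"],s["ee_rot"],s["q"],s["force"],s["width"])
p,R=goal(.47,.09);print(p);delta(p,R)
im2,_=arm.grab_frame("scene");cv2.imwrite("pics/g2.png",im2[150:350,200:420])
E
```

```text
5.075 [ 0.4555929  -0.12356838  0.2450794 ] [-3.13763624 -0.00337888 -0.80453818] [ 1.54008819e-01 -9.73913221e-03 -3.62687739e-01  5.24601721e-04
 -1.21266813e+00  6.12073397e-01] [ 0.1577125   0.19203812 -1.71051383] 0.020052287042837045
[0.53111974 0.18703484 0.2272997 ]
shift now-axes [-0.1715 -0.2697  0.0183] shift target-axes [ 0.2093 -0.2313  0.0721] turn [  7.49  33.47 -76.86]
```

View pics/g2.png

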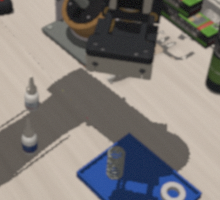

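The fingers closed on nothing: width 0.020 and no grip force. The spring still appears to stand in the tray at about (316,313). I'll measure again before going on.

```bash
python3 - <<'E'
from plan import *
from scipy.optimize import least_squares
o=[]
for n,(u0,v0,u1,v1) in dict(scene=(285,280,365,340),top=(320,200,400,260)).items():
    im,dp=arm.grab_frame(n);o.append(cv2.resize(im[v0:v1,u0:u1],None,fx=5,fy=5,interpolation=cv2.INTER_CUBIC))
    m=arm.camera_model(n);W=world(dp,m)[v0:v1,u0:u1].reshape(-1,3)
    sel=(W[:,2]>.035)&(W[:,2]<.073)&(abs(W[:,0]-.453)<.04)&(abs(W[:,1]+.124)<.04)
    print(n,sel.sum(),W[sel].mean(0) if sel.any() else 0, W[sel].min(0) if sel.any() else 0,W[sel].max(0) if sel.any() else 0, d[n][2]["camera_from_world"][:3,3]-m["camera_from_world"][:3,3])
    W0=world(d[n][1],d[n][2])[v0:v1,u0:u1].reshape(-1,3);sel=(W0[:,2]>.035)&(W0[:,2]<.073)&(abs(W0[:,0]-.453)<.04)&(abs(W0[:,1]+.124)<.04);print(" before",sel.sum(),W0[sel].mean(0),W0[sel].min(0),W0[sel].max(0))
cv2.imwrite("pics/g3.png",np.hstack(o))
E
```

```text
scene 300 [ 0.45208763 -0.12727201  0.05499574] [ 0.43874056 -0.14061736  0.03508662] [ 0.46701466 -0.11044492  0.06776391] [0. 0. 0.]
 before 301 [ 0.45209194 -0.12718665  0.05485055] [ 0.43879704 -0.1405245   0.03509275] [ 0.46790392 -0.11077817  0.06802284]
top 0 0 0 0 [0. 0. 0.]
 before 141 [ 0.4536197  -0.12304342  0.05772274] [ 0.43981179 -0.13656273  0.03505566] [ 0.46727351 -0.10936115  0.0697311 ]
```

View pics/g3.png

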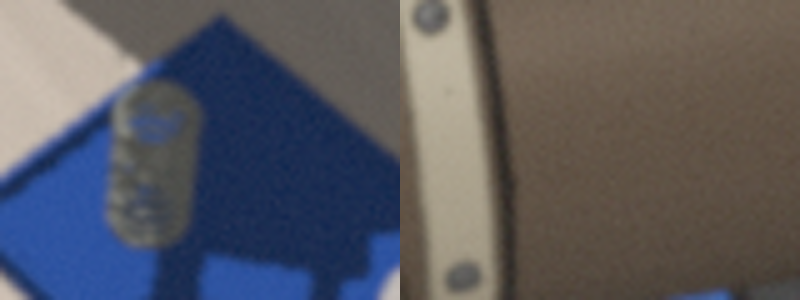

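```bash
python3 - <<'E'
from plan import *
m=d["scene"][2];R=tool(np.array([0,0,-1.]),np.array([np.cos(-.805),np.sin(-.805),0]));p=np.array([.452,-.1212,.0513])
for y in(-.03,.03,-.065,.065):
  for z in(.008,-.058): print(y,z,np.round((proj(p+R@[0,y,z],m)-[270,260])*4+[400,0]))
for x in(-.039,.039):
  for y in(-.0965,.0965): print("body",x,y,np.round((proj(p+R@[x,y,-.058],m)-[270,260])*4+[400,0]))
im,_=arm.grab_frame("scene")
s=arm.get_state();q=proj(s["eef_pos"],m);print(q)
u,v=np.clip((q-[75,75]).astype(int),0,None);cv2.imwrite("pics/g4.png",cv2.resize(im[v:v+150,u:u+150],None,fx=4,fy=4,interpolation=cv2.INTER_CUBIC))
print(u,v)
E
```

```text
-0.03 0.008 [582. 137.]
-0.03 -0.058 [591.  38.]
0.03 0.008 [559. 251.]
0.03 -0.058 [567. 153.]
-0.065 0.008 [595.  76.]
-0.065 -0.058 [604. -24.]
0.065 0.008 [544. 323.]
0.065 -0.058 [551. 226.]
body -0.039 -0.0965 [527. -91.]
body -0.039 0.0965 [433. 276.]
body 0.039 -0.0965 [705. -63.]
body 0.039 0.0965 [642. 315.]
[321.70116671 225.73804782]
246 150
```

View pics/g4.png

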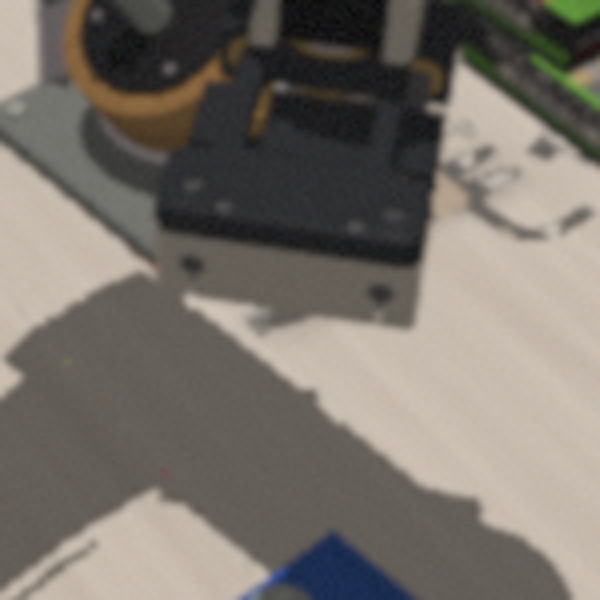

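The predicted body corners don't match the picture. I'll use depth to check the real gripper geometry in the tool frame.

```bash
python3 - <<'E'
from plan import *
im,dp=arm.grab_frame("scene");m=d["scene"][2];s=arm.get_state()
W=world(dp,m);R0=Ro.from_euler("xyz",s["ee_rot"]);L=R0.inv().apply((W-s["eef_pos"]).reshape(-1,3)).reshape(W.shape)
print(s["eef_pos"],s["ee_rot"])
pts={"botL":(188,285),"botR":(408,318),"topL":(165,232),"topR":(415,255),"fing1":(262,322),"fing2":(285,318),"fing3":(305,315),"bodytopmid":(300,200),"bt2":(200,170)}
for k,(u,v) in pts.items():
    a=L[150+v//4,246+u//4];print(k,np.round(a*1000),np.round(W[150+v//4,246+u//4],3))
M=(abs(L[...,0])<.12)&(abs(L[...,1])<.12)&(L[...,2]>-.1)&(L[...,2]<.03)
P=L[M];print(M.sum())
for lo in np.arange(-.1,.03,.01):
    q=P[(P[:,2]>=lo)&(P[:,2]<lo+.01)]
    if len(q):print(round(lo,3),len(q),np.round(q.min(0)*1000),np.round(q.max(0)*1000))
E
```

```text
[ 0.4535703  -0.12358493  0.24135473] [ 3.14001252e+00  1.36663078e-03 -8.04769238e-01]
botL [-27.  86. -86.] [ 0.373 -0.164  0.328]
botR [ 39.  89. -90.] [ 0.417 -0.213  0.331]
topL [ -33.   95. -115.] [ 0.362 -0.166  0.356]
topR [  38.   96. -122.] [ 0.411 -0.217  0.363]
fing1 [ -64. -417.  435.] [ 0.709  0.211 -0.194]
fing2 [ -52. -457.  469.] [ 0.746  0.231 -0.228]
fing3 [  8.  89. -84.] [ 0.396 -0.191  0.326]
bodytopmid [   4.   87. -127.] [ 0.394 -0.187  0.369]
bt2 [ -26.   80. -127.] [ 0.378 -0.16   0.368]
841
-0.1 552 [ -38.  -82. -100.] [ 40.  91. -90.]
-0.09 285 [-37. -82. -90.] [ 40.  91. -83.]
-0.03 1 [ -8.  26. -21.] [ -8.  26. -21.]
-0.02 3 [  0.  25. -20.] [ 10.  25. -20.]
```

```bash
python3 - <<'E'
from plan import *
print(arm.finger_overhang,[a for a in dir(arm) if a[0]!="_"])
im,dp=arm.grab_frame("scene");m=d["scene"][2];s=arm.get_state()
W=world(dp,m);R0=Ro.from_euler("xyz",s["ee_rot"]);L=R0.inv().apply((W-s["eef_pos"]).reshape(-1,3)).reshape(W.shape)
M=(abs(L[...,0])<.03)&(abs(L[...,1])<.12)&(L[...,2]>-.08)&(L[...,2]<.03)
print(np.round(L[M]*1000),np.argwhere(M))
E
```

```text
0.008 ['Unreachable', 'camera_model', 'finger_overhang', 'get_state', 'grab_frame', 'job_done']
[[ -8.  26. -21.]
 [  0.  25. -20.]
 [  8.  26. -20.]
 [ 10.  24. -19.]] [[227 314]
 [228 320]
 [229 326]
 [229 327]]
```

Depth shows the body and fingertips sitting 29 mm further back than the reported TCP implies: the body starts at −87 mm instead of −58, and the tips are at −20 instead of +8. So the fingers closed above the spring. I'll descend 29 mm lower, which stays safe even if the reported figures are right, and check contact before lifting.

move_arm(
  rows="0 0 0 0 0 0.01 0.06;0 0 0 0 0 0.03 0.06;0 0 0 0 0 0.045 0.06;0 0 0 0 0 0.045 0.06;0 0 0 0 0 0.04 0.06;0 0 0 0 0 0.03 0.06;0 0 0 0 0 0.012 0.06;0 0 0 0 0 0.007 0.06",
)

```text
t: 6.38
eef_pos: [0.4542, -0.1236, 0.023]
ee_rot: [3.141, 0.0, -0.804]
force: [-0.2, -0.1, 0.6]
width: 0.0598
gripper_force: 0.0
```

move_arm(
  rows="0 0 0 0 0 0 0.04;0 0 0 0 0 0 0.02;0 0 0 0 0 0 0.02;0 0 0 0 0 0 0.02",
)

```text
t: 6.88
eef_pos: [0.4545, -0.1235, 0.024]
ee_rot: [-3.141, -0.001, -0.805]
force: [-0.1, -0.2, 0.4]
width: 0.0286
gripper_force: 25.0
```

Gripped: width 28.6 mm at 25 N. Lifting.

move_arm(
  rows="0 0 0 0 0 -0.01 0.02;0 0 0 0 0 -0.03 0.02;0 0 0 0 0 -0.045 0.02;0 0 0 0 0 -0.045 0.02;0 0 0 0 0 -0.04 0.02;0 0 0 0 0 -0.02 0.02;0 0 0 0 0 0 0.02",
)

```text
t: 7.75
eef_pos: [0.455, -0.1235, 0.2156]
ee_rot: [-3.138, -0.003, -0.805]
force: [-0.4, 0.7, -0.8]
width: 0.0284
gripper_force: 25.0
```

```bash
python3 - <<'E'
from plan import *
s=arm.get_state();print(s["t"],s["eef_pos"],s["ee_rot"],s["q"],s["force"],s["width"],s["gripper_force"])
p,R=goal(.47,.09,g=.0405);print(p);delta(p,R)
im,dp=arm.grab_frame("scene");m=d["scene"][2]
W=world(dp,m);R0=Ro.from_euler("xyz",s["ee_rot"]);L=R0.inv().apply((W-s["eef_pos"]).reshape(-1,3)).reshape(W.shape)
M=(abs(L[...,0])<.03)&(abs(L[...,1])<.05)&(L[...,2]>-.07)&(L[...,2]<.05);P=L[M]
print(M.sum())
for lo in np.arange(-.07,.05,.01):
    q=P[(P[:,2]>=lo)&(P[:,2]<lo+.01)]
    if len(q):print(round(lo,3),len(q),np.round(q.min(0)*1000),np.round(q.max(0)*1000))
E
```

```text
7.75 [ 0.45501966 -0.12354843  0.21560353] [-3.13842400e+00 -2.51223757e-03 -8.04586484e-01] [ 1.54023731e-01  1.00398739e-02 -4.11462641e-01  2.58117321e-04
 -1.14525694e+00  6.12084013e-01] [-0.37471501  0.72353023 -0.79918395] 0.028413357239081317 24.999727020040154
[0.54561269 0.18855811 0.20397838]
shift now-axes [-0.1621 -0.2817  0.0121] shift target-axes [ 0.2236 -0.224   0.0749] turn [  7.49  33.55 -76.86]
152
-0.07 1 [ 12. -26. -69.] [ 12. -26. -69.]
-0.03 2 [ -6.  30. -21.] [  3.  30. -21.]
-0.02 4 [ -7.  28. -20.] [ 11.  29. -19.]
-0.01 19 [-7. 12. -3.] [11. 16. -0.]
0.0 49 [-13.   2.   0.] [14. 16. 10.]
0.01 76 [-12.  -3.  10.] [15. 17. 20.]
0.02 1 [-3. 14. 20.] [-3. 14. 20.]
```

move_arm(
  rows="0 0 0 -0.027 -0.047 0 0.02;0 0 0 -0.027 -0.047 0 0.02;0 0 0 -0.027 -0.047 0 0.02;0 0 0 -0.027 -0.047 0 0.02;0 0 0 -0.027 -0.047 0 0.02;0 0 0 -0.027 -0.047 0 0.02;0 0 0 0 0 0 0.02",
)

```text
t: 8.68
eef_pos: [0.545, 0.1914, 0.2111]
ee_rot: [3.138, 0.001, -0.802]
force: [0.7, -0.2, -0.5]
width: 0.0283
gripper_force: 25.0
```

move_arm(
  rows="0.83 3.73 -8.54 0 0 0 0.02;0.83 3.73 -8.54 0 0 0 0.02;0.83 3.73 -8.54 0 0 0 0.02;0.83 3.73 -8.54 0 0 0 0.02;0.83 3.73 -8.54 0 0 0 0.02;0.83 3.73 -8.54 0 0 0 0.02;0.83 3.73 -8.54 0 0 0 0.02;0.83 3.73 -8.54 0 0 0 0.02",
)

```text
t: 9.68
eef_pos: [0.544, 0.1881, 0.2122]
ee_rot: [2.933, -0.46, 0.47]
force: [2.5, -0.2, -0.1]
width: 0.0287
gripper_force: 25.0
```

```bash
python3 - <<'E'
from plan import *
s=arm.get_state();print(s["t"],s["eef_pos"],s["ee_rot"],s["q"],s["force"],s["width"],s["gripper_force"])
p,R=goal(.47,.09,g=.0405);print(p);delta(p,R)
E
```

```text
9.675 [0.5439798  0.1880684  0.21224989] [ 2.93318481 -0.45968432  0.46967474] [ 0.83864574 -0.07395068 -0.86977287  0.74685384 -0.54043951  0.54763216] [ 2.53032993 -0.17975776 -0.08094246] 0.028739741718613366 24.99620266724378
[0.54561269 0.18855811 0.20397838]
shift now-axes [-0.0022 -0.0014  0.008 ] shift target-axes [-0.0025 -0.0016  0.0079] turn [ 0.73  3.93 -8.19]
```

move_arm(
  rows="0.73 3.9 -8.2 0 0 0 0.02;0 0 0 -0.0025 -0.0015 0 0.02;0 0 0 0 0 0 0.02",
)

```text
t: 10.05
eef_pos: [0.5428, 0.1876, 0.2117]
ee_rot: [2.869, -0.492, 0.634]
force: [1.2, 0.2, 0.2]
width: 0.0287
gripper_force: 25.0
```

```bash
cat > chk.py <<'E'
from plan import *
from scipy.optimize import least_squares
s=arm.get_state();print(s["t"],s["eef_pos"],s["q"],"F",s["force"],s["width"],s["gripper_force"])
p,R=goal(.47,.09,g=.0405);delta(p,R,s)
R0=Ro.from_euler("xyz",s["ee_rot"])
r=s["eef_pos"]-TIP;print("tcp in spindle",np.round([r@X,r@Y,r@N],4),"tail z",round(r@N+.0405,4),"tilt err deg",np.degrees(np.arccos(-R0.as_matrix()[:,2]@N)))
for n in("scene","top"):
    im,dp=arm.grab_frame(n);cv2.imwrite("last_%s.png"%n,im);W=world(dp,d[n][2])-TIP
    S=np.stack([W@X,W@Y,W@N],-1)
    M=(abs(S[...,0])<.022)&(abs(S[...,1])<.022)&(S[...,2]>.02)&(S[...,2]<.07)
    P=S[M];print(n,len(P))
    for lo in np.arange(.02,.07,.01):
        q=P[(P[:,2]>=lo)&(P[:,2]<lo+.01)]
        if len(q)>3:print(" ",round(lo,3),len(q),np.round(q.min(0)*1000,1),np.round(q.max(0)*1000,1))
    Q=P[(P[:,2]>.03)&(P[:,2]<.047)]
    if len(Q)>10:
        f=lambda c:np.hypot(Q[:,0]-c[0],Q[:,1]-c[1])-.0140
        print("  axis fit",least_squares(f,[0,0],loss="soft_l1",f_scale=.002).x)
E
python3 chk.py
```

```text
10.05 [0.54275602 0.18755046 0.21174864] [ 0.76990831 -0.10581549 -0.96478581  0.93881336 -0.41941998  0.54852003] F [1.16789387 0.16468974 0.18848576] 0.028701253464970464 24.99981265515089
shift now-axes [-0.0011 -0.0014  0.0082] shift target-axes [-0.0011 -0.0014  0.0082] turn [ 0.11  0.13 -0.53]
tcp in spindle [ 0.0016 -0.0007  0.0577] tail z 0.0982 tilt err deg 0.17088610234490226
scene 135
  0.03 21 [-12.2 -17.4  35.7] [13.7  9.6 39.8]
  0.04 59 [-12.  -18.   40.4] [15.1  9.6 49.9]
  0.05 32 [-12.  -19.   50.2] [10.9 12.3 59.7]
  0.06 23 [-12.4 -16.2  60.8] [ 4.5 10.5 67.6]
  axis fit [ 0.00217996 -0.00315111]
top 0
```

The foot is about 36 mm above the tip, as predicted, so the 29 mm is a tool offset. The spring axis is about (+1.5, −2.5) mm off the spindle axis. I'll correct that and start threading.

move_arm(
  rows="0 0 -0.5 0 -0.003 0.01 0.02;0 0 0 0 0 0.012 0.02;0 0 0 0 0 0.01 0.02;0 0 0 0 0 0.008 0.02;0 0 0 0 0 0.006 0.02;0 0 0 0 0 0 0.02",
)

```text
t: 10.9
eef_pos: [0.5674, 0.1945, 0.1741]
ee_rot: [2.865, -0.486, 0.645]
force: [-1.8, 0.4, -0.3]
width: 0.0287
gripper_force: 25.0
```

```bash
cat > st.py <<'E'
from plan import *
s=arm.get_state();R0=Ro.from_euler("xyz",s["ee_rot"]).as_matrix()
r=s["eef_pos"]-TIP;print("t",s["t"],"q",np.round(s["q"],3));print("tcp XYN mm",np.round(np.array([r@X,r@Y,r@N])*1000,1),"tail",round((r@N+.0405)*1000,1),"tilt",np.round(np.degrees(np.arccos(-R0[:,2]@N)),2),"ang",np.arctan2(R0[:,0]@Y,R0[:,0]@X))
f=s["force"];print("F XYN",np.round([f@X,f@Y,f@N],1),"F tool",np.round(R0.T@f,1),"M tool",np.round(R0.T@s["moment"],2),s["width"],s["gripper_force"])
E
python3 st.py
```

```text
t 10.9 q [ 0.577 -0.015 -1.015  1.301 -0.253  0.34 ]
tcp XYN mm [ 3.1  3.6 12.3] tail 52.8 tilt 0.31 ang 0.47218317100204704
F XYN [-1.6  0.6  0.6] F tool [-1.2 -1.2 -0.6] M tool [ 1.17 -2.17  0.02] 0.028668478630732745 25.000069071538746
```

The joints show the trouble: q3 has reached its limit of −1.02 and q5 is near 0, so the wrist is close to singular. I'll fit the arm's kinematics from the recorded poses (linear in the lengths) to find a feasible way in.

```bash
cat > kin.py <<'E'
from plan import *
D=[([1.47311,.359324,.0111863,-.00029556,-1.22408071,-.288118],[.25385,.62498,.20863],[3.14015,-.000138,-.385905]),
([1.188709,.179137,-.234612,-.000105,-1.157472,-.4224],[.376107,.421672,.209226],[3.141166,-.0000859,-.80453]),
([.155009,.0864226,-.5479523,.000092,-.93694,.606994],[.4496546,-.123893,.1282643],[3.141124,.000235,-.808739]),
([.1540088,-.0097391,-.3626877,.0005246,-1.2126681,.6120734],[.4555929,-.1235684,.2450794],[-3.13763624,-.00337888,-.80453818]),
([.15402373,.0100398739,-.411462641,.000258,-1.14525694,.612084],[.45501966,-.12354843,.21560353],[-3.138424,-.00251,-.804586]),
([.83864574,-.07395068,-.86977287,.74685384,-.54043951,.54763216],[.5439798,.1880684,.21224989],[2.93318481,-.45968432,.46967474]),
([.76990831,-.10581549,-.96478581,.93881336,-.41941998,.54852003],[.54275602,.18755046,.21174864],[2.869,-.492,.634])]
s=arm.get_state();D.append((s["q"],s["eef_pos"],s["ee_rot"]))
rx=lambda a:Ro.from_euler("x",a).as_matrix();ry=lambda a:Ro.from_euler("y",a).as_matrix();rz=lambda a:Ro.from_euler("z",a).as_matrix()
def frames(q,s4,s6):
    A=rz(q[0]);B=A@ry(q[1]);F=A@ry(q[1]-q[2]);G=F@rx(s4*q[3]);H=G@ry(-q[4]);T=H@rx(s6*q[5]);return A,B,F,G,H,T
def lin(q,s4,s6):
    A,B,F,G,H,T=frames(q,s4,s6);return np.stack([np.array([0,0,1.]),A[:,0],B[:,2],F[:,2],F[:,0],G[:,1],H[:,0],H[:,2]],1)
best=None
for s4 in(1,-1):
  for s6 in(1,-1):
    Q=[frames(q,s4,s6)[5].T@Ro.from_euler("xyz",e).as_matrix() for q,p,e in D]
    C=Ro.from_matrix(Q).mean();err=max((Ro.from_matrix(q)*C.inv()).magnitude() for q in Q)
    if best is None or err<best[0]:best=(err,s4,s6,C.as_matrix())
_,s4,s6,C=best
Am=np.vstack([lin(q,s4,s6) for q,_,_ in D]);bv=np.concatenate([p for _,p,_ in D])
prm=np.linalg.lstsq(np.vstack([Am,1e-3*np.eye(8)]),np.r_[bv,np.zeros(8)],rcond=None)[0]
def fk(q): return lin(q,s4,s6)@prm,frames(q,s4,s6)[5]@C
LO=np.array([-3.07,-1.43,-1.02,-3.03,-3.05,-3.03]);HI=np.array([3.07,2.12,1.25,1.67,0,3.03])
def ik(p,R,q0,ex=0):
    from scipy.optimize import least_squares
    def f(q):
        a,B=fk(q);return np.r_[(a-p)*10,Ro.from_matrix(B@R.T).as_rotvec()]
    r=least_squares(f,np.clip(q0,LO+.01,HI-.01),bounds=(LO,HI));return r.x,np.linalg.norm(r.fun)
E
python3 - <<'E'
from kin import *
print("rot err",best[0],s4,s6,"params",np.round(prm,3),"res mm",np.round(np.abs(Am@prm-bv).max()*1000,2))
rng=np.random.default_rng(0)
for tz in(.09,.05,0,-.01,-.028):
    p,R=goal(.47,tz,g=.0405);S=[]
    for i in range(60):
        q,e=ik(p,R,rng.uniform(LO,HI))
        if e<1e-3 and not any(np.abs(q-k).max()<.02 for k in S):S.append(q)
    print(tz,[np.round(k,2) for k in S])
E
```

```text
rot err 0.0005311903358204529 -1 -1 params [ 0.199  0.     0.602  0.     0.464 -0.192  0.395 -0.   ] res mm 0.0
0.09 [array([ 0.74, -0.09, -0.98,  1.  , -0.38,  0.52])]
0.05 []
0 []
-0.01 []
-0.028 []
```

The model fits exactly, and with the tool parallel to the spindle the push-down is outside the joint ranges. The hand can instead be pitched about its closing line relative to the spring. I'll scan for the pitch θ and hand direction φ that are feasible over the whole stroke and twist.

```bash
cat > scan.py <<'E'
from kin import *
def tgoal(phi,th,tailz,gz=.002):
    """closing line at angle phi, hand pitched th about it; grasp point gz below tail(+N up -> gz below)"""
    y=X*np.cos(phi)+Y*np.sin(phi);z=Ro.from_rotvec(y*th).apply(-N);R=np.stack([np.cross(y,z),y,z],1)
    return TIP+N*(tailz-gz)+.040*z,R
E
python3 - <<'E'
from scan import *
seeds=[D[0][0],D[4][0],D[5][0],[.5,.2,-.6,.3,-.8,0],[.5,.2,-.6,-.6,-.8,0],[.3,.2,-.6,.3,-.8,1.5],[.3,.2,-.6,.3,-.8,-2]]
def ok(phi,th,tz):
    p,R=tgoal(phi,th,tz);b=[]
    for s0 in seeds[1:]:
        q,e=ik(p,R,np.array(s0,float))
        if e<1e-3:
            mg=min((q-LO)[:5].min(),(HI-q)[:5].min());b.append((mg,q))
            if mg>.08:break
    return max(b,key=lambda k:k[0]) if b else (-1,None)
for th in(10,15,20,25,30):
    r=[]
    for ph in range(0,360,20):
        a=ok(np.radians(ph),np.radians(th),-.028)[0]
        if a>0:a=min(a,ok(np.radians(ph),np.radians(th),.06)[0])
        r.append(f"{ph}:{a:.2f}" if a>0 else f"{ph}:--")
    print(th," ".join(r))
E
```

```text
10 0:-- 20:-- 40:-- 60:-- 80:0.21 100:0.19 120:0.15 140:0.10 160:0.06 180:-- 200:-- 220:-- 240:-- 260:-- 280:-- 300:-- 320:-- 340:--
15 0:-- 20:0.17 40:-- 60:0.40 80:0.39 100:0.35 120:0.29 140:0.20 160:0.12 180:0.04 200:-- 220:-- 240:-- 260:-- 280:-- 300:-- 320:-- 340:--
20 0:-- 20:-- 40:0.48 60:0.53 80:0.53 100:0.48 120:0.40 140:0.30 160:0.18 180:0.07 200:-- 220:-- 240:-- 260:-- 280:-- 300:-- 320:-- 340:--
25 0:0.41 20:0.52 40:0.61 60:0.64 80:0.63 100:0.59 120:0.51 140:0.39 160:0.25 180:0.11 200:-- 220:-- 240:-- 260:-- 280:-- 300:-- 320:-- 340:0.15
30 0:0.55 20:0.65 40:0.70 60:0.73 80:0.73 100:0.69 120:0.60 140:0.47 160:0.32 180:0.16 200:0.02 220:-- 240:-- 260:-- 280:0.10 300:0.20 320:0.24 340:0.41
```

Pitched about 20° with the closing line near φ ≈ 60–140°, the whole stroke and twist is feasible. The hand is already at φ ≈ 117° (mod 180). So I can thread with growing pitch: under a light grip the spring turns in the pads while the spindle keeps it aligned. I'll plan those waypoints from here.

```bash
cat > way.py <<'E'
from scan import *
def way(pts,phi0=None,ox=0,oy=.002,gz=.0005,use=None):
    """pts: (phi_deg, th_deg, tail_mm). prints round rows; tracks IK"""
    s=arm.get_state();p0=s["eef_pos"];R0=Ro.from_euler("xyz",s["ee_rot"]).as_matrix();q=s["q"]
    for ph,th,tz in pts:
        p,R=tgoal(np.radians(ph),np.radians(th),tz/1000,gz);p=p+X*ox+Y*oy
        q,e=ik(p,R,q)
        rv=np.degrees(Ro.from_matrix(R0.T@R).as_rotvec());sh=R0.T@(p-p0)
        print((ph,th,tz),"turn",np.round(rv,2),"shift(pre)",np.round(sh,4),"shift(post)",np.round(R.T@(p-p0),4),"q",np.round(q,2),"e%.4f"%e)
        p0,R0=p,R
E
python3 - <<'E'
from way import *
way([(-63,-2,52),(-63,-4,46),(-63,-6,38),(-63,-8,30),(-63,-11,22),(-63,-14,16),(-63,-17,10),(-63,-20,5)])
E
```

```text
(-63, -2, 52) turn [ 0.01 -1.69  0.05] shift(pre) [-0.0049  0.      0.0009] shift(post) [-0.0048  0.      0.001 ] q [ 0.66 -0.01 -0.98  1.12 -0.31  0.45] e0.0000
(-63, -4, 46) turn [ 0. -2.  0.] shift(pre) [-0.0012  0.      0.006 ] shift(post) [-0.001  0.     0.006] q [ 0.71  0.02 -0.94  0.98 -0.37  0.54] e0.0000
(-63, -6, 38) turn [ 0. -2. -0.] shift(pre) [-0.0008 -0.      0.008 ] shift(post) [-0.0006 -0.      0.008 ] q [ 0.74  0.04 -0.9   0.87 -0.41  0.62] e0.0000
(-63, -8, 30) turn [-0. -2.  0.] shift(pre) [-0.0006  0.      0.0079] shift(post) [-0.0003  0.      0.0079] q [ 0.76  0.07 -0.86  0.78 -0.45  0.69] e0.0000
(-63, -11, 22) turn [-0. -3.  0.] shift(pre) [-0.001  -0.      0.0079] shift(post) [-0.0006 -0.      0.0079] q [ 0.78  0.11 -0.79  0.66 -0.52  0.78] e0.0000
(-63, -14, 16) turn [ 0. -3. -0.] shift(pre) [-0.0009  0.      0.0058] shift(post) [-0.0006  0.      0.0059] q [ 0.79  0.15 -0.72  0.56 -0.59  0.87] e0.0000
(-63, -17, 10) turn [ 0. -3. -0.] shift(pre) [-0.0006 -0.      0.0058] shift(post) [-0.0003 -0.      0.0058] q [ 0.8   0.18 -0.66  0.49 -0.65  0.93] e0.0000
(-63, -20, 5) turn [ 0. -3.  0.] shift(pre) [-0.0006  0.      0.0047] shift(post) [-0.0004  0.      0.0048] q [ 0.8   0.21 -0.59  0.43 -0.72  0.99] e0.0000
```

move_arm(
  rows="0 -0.9 0 -0.0025 0 0.0005 0.02;0 -0.8 0 -0.0025 0 0.0005 0.02;0 -1 0 -0.0006 0 0.003 0.02;0 -1 0 -0.0006 0 0.003 0.02;0 -1 0 -0.0004 0 0.004 0.02;0 -1 0 -0.0004 0 0.004 0.02;0 0 0 0 0 0 0.02",
  squeeze=10,
)

```text
t: 11.78
eef_pos: [0.5695, 0.1923, 0.1588]
ee_rot: [2.878, -0.392, 0.617]
force: [0.9, -0.7, 0.1]
width: 0.0286
gripper_force: 10.0
```

```bash
python3 st.py;python3 - <<'E'
from way import *
way([(-63,-6,38),(-63,-8,30),(-63,-11,22),(-63,-14,16)])
E
```

```text
t 11.775 q [ 0.743  0.044 -0.898  0.874 -0.409  0.618]
tcp XYN mm [-3.5  1.3 -1.7] tail 38.8 tilt 5.91 ang 0.47290490263239043
F XYN [ 0.8 -0.8 -0.3] F tool [0.4 1.  0.3] M tool [ 0.38 -0.99 -0.07] 0.02863092483835548 9.999942113645375
(-63, -6, 38) turn [-0.03 -0.09  0.09] shift(pre) [-0.0007  0.0009  0.0007] shift(post) [-0.0007  0.0009  0.0007] q [ 0.74  0.04 -0.9   0.87 -0.41  0.62] e0.0000
(-63, -8, 30) turn [-0. -2.  0.] shift(pre) [-0.0006  0.      0.0079] shift(post) [-0.0003  0.      0.0079] q [ 0.76  0.07 -0.86  0.78 -0.45  0.69] e0.0000
(-63, -11, 22) turn [-0. -3.  0.] shift(pre) [-0.001  -0.      0.0079] shift(post) [-0.0006 -0.      0.0079] q [ 0.78  0.11 -0.79  0.66 -0.52  0.78] e0.0000
(-63, -14, 16) turn [ 0. -3. -0.] shift(pre) [-0.0009  0.      0.0058] shift(post) [-0.0006  0.      0.0059] q [ 0.79  0.15 -0.72  0.56 -0.59  0.87] e0.0000
```

```bash
cat > ax.py <<'E'
from plan import *
from scipy.optimize import least_squares
import sys
lo0,hi0=[float(a)/1000 for a in sys.argv[1:3]]
im,dp=arm.grab_frame("scene");W=world(dp,d["scene"][2])-TIP
S=np.stack([W@X,W@Y,W@N],-1)
P=S[(abs(S[...,0])<.024)&(abs(S[...,1])<.024)&(S[...,2]>lo0)&(S[...,2]<hi0)]
for lo in np.arange(lo0,hi0,.006):
    q=P[(P[:,2]>=lo)&(P[:,2]<lo+.006)]
    if len(q)>3:
        f=lambda c:np.hypot(q[:,0]-c[0],q[:,1]-c[1])-.0140
        print(round(lo*1000),len(q),np.round(np.percentile(q,5,axis=0)*1000,1),np.round(np.percentile(q,95,axis=0)*1000,1),"fit r14",np.round(least_squares(f,[0,0],loss="soft_l1",f_scale=.002).x*1000,1))
E
python3 ax.py -48 30
```

```text
-48 18 [ -9.3 -10.4 -47.8] [  6.4  -3.8 -42.4] fit r14 [0.6 4.5]
-42 19 [ -8.3 -11.3 -41.8] [  7.7  -3.8 -37. ] fit r14 [0.5 5. ]
-36 15 [ -9.3 -10.5 -35.5] [  7.2  -1.2 -30.3] fit r14 [0.4 4.4]
-30 10 [ -8.7 -12.  -29.5] [  2.8  -2.2 -27.8] fit r14 [1.9 3.3]
-24 26 [-15.6 -15.  -20.8] [  8.1   2.  -18.3] fit r14 [-1.2  0.2]
-18 28 [-14.9 -14.4 -17.6] [  9.5   5.7 -12.3] fit r14 [-0.6  0.8]
-12 37 [-14.4 -14.5 -11.7] [ 8.3  3.8 -6.4] fit r14 [-1.5  0.6]
-6 32 [-13.4 -13.5  -5.5] [ 3.8  2.4 -0.5] fit r14 [0.3 3.2]
0 11 [-14.4 -13.1   0.2] [2.8 3.3 5.5] fit r14 [ 6.7 -2.8]
6 10 [-13.7 -13.7   6.1] [-1.4  2.6  9.4] fit r14 [-1.   0.4]
12 25 [-15.1 -13.5  12.3] [ 3.2 18.1 17.6] fit r14 [-0.9  1.5]
18 38 [-21.4 -22.2  19.2] [20.4 17.3 23.5] fit r14 [-2.2  1.4]
24 39 [-21.5 -21.9  24.3] [20.  19.8 29.6] fit r14 [-4.5  1.9]
```

The depth shows the spring around the spindle, foot at −22 mm, centred within about 1 mm. Continuing.

move_arm(
  rows="0 -1 0 -0.0003 0 0.0045 0.02;0 -1 0 -0.0003 0 0.0045 0.02;0 -1.5 0 -0.0005 0 0.004 0.02;0 -1.5 0 -0.0005 0 0.004 0.02;0 -1.5 0 -0.0004 0 0.003 0.02;0 -1.5 0 -0.0004 0 0.003 0.02;0 0 0 0 0 0 0.02",
)

```text
t: 12.7
eef_pos: [0.5771, 0.1898, 0.1367]
ee_rot: [2.89, -0.257, 0.579]
force: [0.3, 0.6, 0.5]
width: 0.0288
gripper_force: 10.0
```

```bash
python3 st.py; python3 ax.py -52 10;python3 - <<'E'
from way import *
way([(-63,-14,16),(-63,-17,10),(-63,-20,4)])
E
```

```text
t 12.7 q [ 0.794  0.146 -0.723  0.57  -0.581  0.862]
tcp XYN mm [ -9.   -2.  -24.2] tail 16.3 tilt 13.91 ang 0.4727462241803076
F XYN [0.6 0.6 0.3] F tool [ 0.7 -0.3 -0.4] M tool [ 0.7  -0.54 -0.02] 0.02883513564486711 9.999934486113489
-52 4 [ -2.3 -11.3 -51.8] [  6.3  -7.9 -50.6] fit r14 [-2.6  2.7]
-46 27 [-13.7 -15.3 -44. ] [  9.8  -1.8 -40.4] fit r14 [-1.3  0. ]
-40 33 [-15.1 -14.6 -39.8] [  8.3   0.5 -34.5] fit r14 [-1.1  0.8]
-34 19 [-14.7 -14.6 -33.9] [  4.6   3.3 -29. ] fit r14 [-0.1 -0.2]
-28 28 [-14.9 -14.9 -27.5] [  2.5   6.  -23.3] fit r14 [-0.7  0.9]
-22 17 [-15.3 -12.8 -19.8] [ -2.8   0.2 -16.4] fit r14 [-0.3  1.2]
-16 8 [-14.4 -14.8 -15.4] [ -3.8   0.3 -10.3] fit r14 [0.3 0. ]
-10 21 [-20.8 -20.7  -9.2] [ 4.6 16.6 -4.5] fit r14 [-4.9  2.1]
-4 35 [-22.4 -21.   -3.8] [ 7.4 13.4  1.3] fit r14 [-10.3   0.2]
2 58 [-22.3 -22.7   2.5] [18.7 15.8  7.7] fit r14 [-3.7 -0.5]
8 20 [-22.3 -14.1   8.2] [ 0.9 18.6  9.9] fit r14 [-3.9 -0.1]
(-63, -14, 16) turn [ 0.   -0.1   0.09] shift(pre) [ 0.0003  0.0004 -0.0009] shift(post) [ 0.0003  0.0004 -0.0009] q [ 0.79  0.15 -0.72  0.56 -0.59  0.87] e0.0000
(-63, -17, 10) turn [ 0. -3. -0.] shift(pre) [-0.0006 -0.      0.0058] shift(post) [-0.0003 -0.      0.0058] q [ 0.8   0.18 -0.66  0.49 -0.65  0.93] e0.0000
(-63, -20, 4) turn [ 0. -3.  0.] shift(pre) [-0.0003  0.      0.0057] shift(post) [-0.      0.      0.0057] q [ 0.79  0.22 -0.59  0.43 -0.72  0.99] e0.0000
```

move_arm(
  rows="0 -1.5 0 -0.0003 0.0002 0.0025 0.02;0 -1.5 0 -0.0003 0 0.003 0.02;0 -1.5 0 -0.0001 0 0.003 0.02;0 -1.5 0 -0.0001 0 0.0025 0.02;0 0 0 0 0 0 0.02;0 0 0 0 0 0 0.02",
)

```text
t: 13.5
eef_pos: [0.58, 0.1879, 0.126]
ee_rot: [2.895, -0.155, 0.553]
force: [3.3, 0.8, -0.4]
width: 0.0293
gripper_force: 10.0
```

```bash
python3 st.py; python3 ax.py -62 -20;python3 - <<'E'
from way import *
way([(-63,-20,4),(-63,-20,-1)])
way([(-53,-20,1)])
E
```

```text
t 13.5 q [ 0.794  0.216 -0.597  0.43  -0.714  0.989]
tcp XYN mm [-12.4  -4.3 -34.7] tail 5.8 tilt 19.9 ang 0.4731379215909877
F XYN [ 2.6  0.5 -2.1] F tool [3.1 0.8 1.2] M tool [ 0.42  0.75 -0.02] 0.029343276005027803 10.000022272579372
-56 39 [-14.5 -15.2 -55.3] [  8.    1.3 -51.1] fit r14 [-0.8 -0.4]
-50 32 [-15.5 -14.7 -48.8] [  6.5   1.  -44.3] fit r14 [-1.1  0.6]
-44 20 [-14.8 -13.5 -42.5] [  8.5   4.8 -38.8] fit r14 [0.7 1.1]
-38 11 [-11.3 -14.4 -37.9] [ -0.3   0.9 -32.6] fit r14 [ 0.4 -0.9]
-32 21 [-15.4 -13.8 -31.8] [ -2.6   0.4 -27.6] fit r14 [ 1.1 -0.3]
-26 9 [-15.8 -14.1 -25.2] [ -4.7   2.1 -20.9] fit r14 [-1.6  2. ]
(-63, -20, 4) turn [ 0.01 -0.1   0.11] shift(pre) [ 0.0001  0.     -0.0005] shift(post) [ 0.0001  0.     -0.0005] q [ 0.79  0.22 -0.59  0.43 -0.72  0.99] e0.0000
(-63, -20, -1) turn [0. 0. 0.] shift(pre) [ 0.0017 -0.      0.0047] shift(post) [ 0.0017 -0.      0.0047] q [ 0.79  0.22 -0.6   0.43 -0.71  0.99] e0.0000
(-53, -20, 1) turn [-3.4  -0.1  -9.29] shift(pre) [0.0013 0.0024 0.0022] shift(post) [0.0009 0.0025 0.0024] q [ 0.81  0.22 -0.64  0.53 -0.71  1.04] e0.0000
```

move_arm(
  rows="0 0 0 0.0004 0 0.0012 0.02;0 0 0 0.0004 0 0.0012 0.02;0 0 0 0.0004 0 0.0012 0.02;0 0 0 0 0 0 0.02",
  squeeze=25,
)

```text
t: 14.05
eef_pos: [0.5823, 0.1877, 0.1236]
ee_rot: [2.894, -0.156, 0.553]
force: [7.0, -2.1, 1.8]
width: 0.0282
gripper_force: 25.0
```

```bash
python3 st.py; python3 ax.py -66 -20
```

```text
t 14.05 q [ 0.791  0.222 -0.598  0.434 -0.707  0.987]
tcp XYN mm [-11.7  -4.6 -37.9] tail 2.6 tilt 19.86 ang 0.47302339218853606
F XYN [ 6.7 -2.9 -2. ] F tool [5.1 5.6 0.3] M tool [-1.34  1.66 -0.02] 0.028196985403864207 24.99987850897014
-66 50 [-21.3 -21.8 -65.9] [ 20.4  20.7 -62.6] fit r14 [-1.7 -4.6]
-60 30 [-14.3 -15.1 -59.2] [  7.7  -5.2 -54.5] fit r14 [-1.6 -0.1]
-54 28 [-15.1 -14.5 -53.8] [ 10.2  -0.7 -48.5] fit r14 [-0.8  0.4]
-48 21 [-14.8 -15.9 -47.2] [  5.6   0.2 -42.9] fit r14 [-0.4 -0.3]
-42 18 [-13.8 -15.8 -41.7] [  2.2  -6.  -38.4] fit r14 [-0.7 -0.3]
-36 20 [-15.4 -14.2 -35. ] [ -2.7  -1.9 -31.1] fit r14 [ 0.  -0.2]
-30 8 [-15.4 -11.9 -27. ] [ -4.9  -0.5 -24.8] fit r14 [-2.3  3.9]
-24 9 [-14.6 -22.3 -22.9] [ 18.5  -6.1 -20.7] fit r14 [  4.4 -14.6]
```

move_arm(
  rows="0 0 0 0.0006 0.0009 0 0.02;0 0 0 0.0004 0 0.001 0.02;0 0 0 0.0004 0 0.001 0.02;0 0 0 0 0 0 0.02",
)

```text
t: 14.6
eef_pos: [0.5838, 0.1873, 0.1216]
ee_rot: [2.895, -0.155, 0.553]
force: [3.3, -1.6, 4.5]
width: 0.0285
gripper_force: 25.0
```

```bash
python3 st.py
```

```text
t 14.6 q [ 0.788  0.226 -0.597  0.435 -0.703  0.989]
tcp XYN mm [-11.6  -5.2 -40.4] tail 0.1 tilt 19.94 ang 0.47302267453519126
F XYN [ 5.  -1.9  2.2] F tool [ 2.6  4.  -3.3] M tool [-0.33  0.43 -0.07] 0.02851658827776262 25.00025559682399
```

move_arm(
  rows="0 0 0 0.0005 0.0003 0.001 0.02;0 0 0 0.0004 0 0.001 0.02;0 0 0 0 0 0 0.02",
)

```text
t: 14.98
eef_pos: [0.5849, 0.1873, 0.1198]
ee_rot: [2.895, -0.155, 0.553]
force: [0.4, 0.0, 5.6]
width: 0.0282
gripper_force: 25.0
```

```bash
python3 st.py; python3 ax.py -70 -20
```

```text
t 14.975 q [ 0.786  0.23  -0.597  0.436 -0.699  0.989]
tcp XYN mm [-11.6  -5.3 -42.5] tail -2.0 tilt 19.95 ang 0.47297696321020355
F XYN [ 3.3 -0.   4.5] F tool [ 1.2  1.5 -5.3] M tool [ 0.21 -0.03  0.07] 0.028187693139867846 25.000585899688303
-70 214 [-22.8 -23.  -69.3] [ 22.1  17.  -64.7] fit r14 [-2.3 -5.3]
-64 21 [-14.3 -15.7 -63.8] [ 13.7  -3.1 -58.2] fit r14 [ 0.6 -1.3]
-58 33 [-14.  -15.9 -57.1] [ 10.1  -0.6 -52.3] fit r14 [-0.3 -0.6]
-52 18 [-14.3 -17.1 -51.7] [  7.5   0.7 -46.8] fit r14 [-0.1 -0.8]
-46 15 [-13.7 -16.3 -45.1] [  0.8  -2.6 -41.7] fit r14 [-0.2 -1.1]
-40 16 [-14.6 -15.6 -39.3] [ -2.3  -2.8 -34.2] fit r14 [ 0.7 -1.8]
-34 13 [-14.7 -15.7 -33. ] [ -2.9  -1.5 -28.4] fit r14 [ 2.  -4.8]
-28 10 [-16.6 -21.5 -27.4] [  7.7   6.4 -22.3] fit r14 [-0.9 -0.8]
-22 13 [-20.8 -23.4 -21.6] [  3.6   8.8 -20.1] fit r14 [-3.  -0.5]
```

move_arm(
  rows="0 0 0 0.0006 0 0.001 0.02;0 0 0 0.0005 0 0.001 0.02;0 0 0 0.0005 0 0.001 0.02;0 0 0 0.0004 0 0.001 0.02;0 0 0 0.0004 0 0.001 0.02;0 0 0 0 0 0 0.02",
)

```text
t: 15.78
eef_pos: [0.5879, 0.1877, 0.1153]
ee_rot: [2.895, -0.154, 0.552]
force: [-1.7, -0.9, 6.3]
width: 0.0285
gripper_force: 25.0
```

```bash
python3 st.py; python3 ax.py -72 -20
```

```text
t 15.775 q [ 0.781  0.239 -0.597  0.441 -0.69   0.986]
tcp XYN mm [-11.4  -5.3 -47.9] tail -7.4 tilt 19.98 ang 0.47258522601364245
F XYN [ 1.8 -0.7  6.3] F tool [-0.9  1.4 -6.3] M tool [ 0.45 -0.58  0.18] 0.028515238024482144 25.0007552979514
-72 171 [-22.9 -22.5 -70.3] [ 21.9  20.6 -66.4] fit r14 [-3.1 -5.7]
-66 67 [-22.5 -22.  -65.9] [ 16.9  14.8 -60.4] fit r14 [-1.2 -2.4]
-60 26 [-13.9 -16.6 -59.6] [  7.1  -4.  -54.7] fit r14 [-0.9 -0.4]
-54 22 [-14.3 -17.1 -53.1] [  2.5   1.8 -48.3] fit r14 [ 0.6 -0.3]
-48 8 [-14.6 -16.  -47.4] [ -2.6  -0.8 -42.3] fit r14 [-0.1 -1.6]
-42 13 [-13.  -15.  -41.3] [ -3.5  -5.1 -37.3] fit r14 [ 1.7 -2.9]
-36 16 [-14.8 -18.4 -35.1] [  0.6  -1.  -31.2] fit r14 [ 0.7 -2.2]
-30 24 [-20.3 -22.8 -29.3] [ 19.5   9.7 -24.1] fit r14 [-3.7 -0.3]
-24 22 [-23.1 -20.5 -23.3] [ -2.1  15.1 -20.2] fit r14 [-6.7  2.2]
```

```bash
python3 - <<'E'
from plan import *
m=d["scene"][2];print(proj(TIP,m),proj(TIP-.068*N,m),[np.round(proj(TIP+N*z,m),1) for z in(-.01,-.02,-.03)])
o=[]
im,_=arm.grab_frame("scene");o.append(cv2.resize(im[110:180,235:325],None,fx=6,fy=6,interpolation=cv2.INTER_CUBIC))
cv2.imwrite("pics/v9.png",cv2.convertScaleAbs(o[0],alpha=1.6,beta=10))
im,_=arm.grab_frame("top");print(proj(TIP,d["top"][2]));cv2.imwrite("last_top.png",im)
E
```

```text
[270.13122254 137.10790594] [283.61543112 153.44885173] [array([272.2, 139.6]), array([274.2, 142.1]), array([276.3, 144.5])]
[183.3341276  171.14168171]
```

View pics/v9.png

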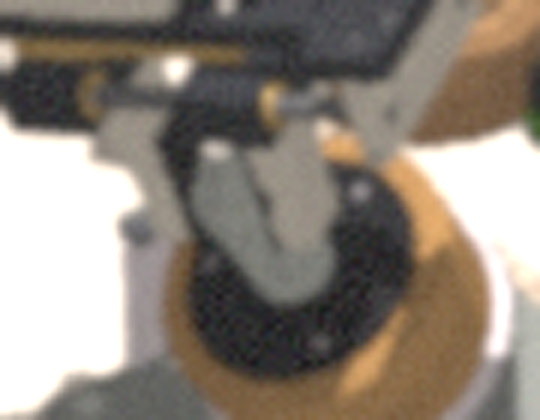

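The view shows the bright spindle tip at crop (215,150), standing clear above the spring's shoulder at about (190,195). So the tail has gone into the slot and is about 8–10 mm below the tip. Pressing on down.

move_arm(
  rows="0 0 0 0.0007 0 0.0019 0.02;0 0 0 0.0007 0 0.0019 0.02;0 0 0 0.0007 0 0.0019 0.02;0 0 0 0.0007 0 0.0019 0.02;0 0 0 0.0007 0 0.0019 0.02;0 0 0 0 0 0 0.02",
  squeeze=40,
)

```text
t: 16.68
eef_pos: [0.5933, 0.1882, 0.1068]
ee_rot: [2.895, -0.154, 0.552]
force: [-0.8, -0.8, 5.9]
width: 0.0279
gripper_force: 40.0
```

```bash
python3 st.py
```

```text
t 16.675 q [ 0.773  0.257 -0.6    0.452 -0.67   0.981]
tcp XYN mm [-11.3  -5.3 -58. ] tail -17.5 tilt 19.98 ang 0.47253444136731093
F XYN [ 2.4 -0.8  5.5] F tool [-0.2  1.8 -5.8] M tool [ 0.24 -0.42  0.17] 0.027890667941780602 40.00133799389005
```

move_arm(
  rows="0 0 0 0.0007 0 0.0019 0.02;0 0 0 0.0007 0 0.0019 0.02;0 0 0 0.0007 0 0.0019 0.02;0 0 0 0 0 0 0.02",
)

```text
t: 17.18
eef_pos: [0.5963, 0.1884, 0.1018]
ee_rot: [2.895, -0.154, 0.552]
force: [-3.3, -1.1, 9.7]
width: 0.0282
gripper_force: 40.0
```

```bash
python3 st.py; python3 - <<'E'
from way import *
way([(-63,-20,-26),(-73,-20,-26),(-83,-20,-26),(-93,-20,-26),(-103,-20,-26),(-113,-20,-26),(-123,-20,-26),(-128,-20,-26)],gz=.0005,ox=.0014,oy=.0009)
E
```

```text
t 17.175 q [ 0.768  0.267 -0.601  0.458 -0.658  0.977]
tcp XYN mm [-11.4  -5.4 -63.9] tail -23.4 tilt 19.99 ang 0.4725448007144343
F XYN [ 2.3 -0.7 10.1] F tool [ -1.9   1.7 -10. ] M tool [ 0.43 -0.96  0.22] 0.028187972443603052 40.00165122561157
(-63, -20, -26) turn [ 0.04 -0.01  0.07] shift(pre) [0.0006 0.0002 0.    ] shift(post) [0.0006 0.0002 0.    ] q [ 0.77  0.27 -0.6   0.46 -0.66  0.98] e0.0000
(-73, -20, -26) turn [3.42 0.   9.4 ] shift(pre) [ 0.0002 -0.0024 -0.0001] shift(post) [-0.0002 -0.0024  0.0001] q [ 0.74  0.26 -0.56  0.35 -0.66  0.93] e0.0000
(-83, -20, -26) turn [ 3.42 -0.    9.4 ] shift(pre) [ 0.0002 -0.0024 -0.0001] shift(post) [-0.0002 -0.0024  0.0001] q [ 0.72  0.26 -0.53  0.26 -0.65  0.87] e0.0000
(-93, -20, -26) turn [ 3.42 -0.    9.4 ] shift(pre) [ 0.0002 -0.0024 -0.0001] shift(post) [-0.0002 -0.0024  0.0001] q [ 0.69  0.25 -0.5   0.17 -0.64  0.81] e0.0000
(-103, -20, -26) turn [3.42 0.   9.4 ] shift(pre) [ 0.0002 -0.0024 -0.0001] shift(post) [-0.0002 -0.0024  0.0001] q [ 0.66  0.24 -0.48  0.08 -0.62  0.74] e0.0000
(-113, -20, -26) turn [ 3.42 -0.    9.4 ] shift(pre) [ 0.0002 -0.0024 -0.0001] shift(post) [-0.0002 -0.0024  0.0001] q [ 0.64  0.24 -0.47  0.   -0.59  0.67] e0.0000
(-123, -20, -26) turn [3.42 0.   9.4 ] shift(pre) [ 0.0002 -0.0024 -0.0001] shift(post) [-0.0002 -0.0024  0.0001] q [ 0.61  0.22 -0.47 -0.08 -0.56  0.6 ] e0.0000
(-128, -20, -26) turn [1.71 0.   4.7 ] shift(pre) [ 0.     -0.0012 -0.    ] shift(post) [-0.     -0.0012  0.    ] q [ 0.6   0.22 -0.47 -0.11 -0.54  0.56] e0.0000
```

Force 10 N at about −26 mm agrees with the spring rate. Starting the clockwise twist.

move_arm(
  rows="1.71 0 4.7 0.0001 -0.0012 0 0.02;1.71 0 4.7 0.0001 -0.0012 0 0.02;1.71 0 4.7 0.0001 -0.0012 0 0.02;1.71 0 4.7 0.0001 -0.0012 0 0.02;0 0 0 0 0 0 0.02",
)

```text
t: 17.8
eef_pos: [0.5947, 0.1931, 0.1008]
ee_rot: [3.076, -0.206, 0.222]
force: [-5.2, 0.7, 7.2]
width: 0.0277
gripper_force: 40.0
```

```bash
python3 st.py
```

```text
t 17.8 q [ 0.719  0.259 -0.528  0.258 -0.65   0.871]
tcp XYN mm [-12.9  -0.6 -64.1] tail -23.6 tilt 20.01 ang 0.12178181481306141
F XYN [-0.5  1.3  8.8] F tool [-3.3 -1.3 -8.2] M tool [ 0.9  -1.75 -0.04] 0.027663369406996388 40.00201595015824
```

move_arm(
  rows="1.71 0 4.7 0.0001 -0.0012 0 0.02;1.71 0 4.7 0.0001 -0.0012 0 0.02;1.71 0 4.7 0.0001 -0.0012 0 0.02;1.71 0 4.7 0.0001 -0.0012 0 0.02;1.71 0 4.7 0.0001 -0.0012 0 0.02;1.71 0 4.7 0.0001 -0.0012 0 0.02;1.71 0 4.7 0.0001 -0.0012 0 0.02;0 0 0 0 0 0 0.02",
)

```text
t: 18.8
eef_pos: [0.5955, 0.201, 0.1016]
ee_rot: [-2.887, -0.15, -0.358]
force: [-4.2, -0.8, 8.3]
width: 0.0283
gripper_force: 40.0
```

```bash
python3 st.py
```

```text
t 18.8 q [ 0.622  0.23  -0.472 -0.037 -0.575  0.638]
tcp XYN mm [-11.1   7.1 -64.3] tail -23.8 tilt 20.01 ang -0.4893965465441884
F XYN [ 0.8 -0.4  9.3] F tool [-2.3 -0.  -9.1] M tool [-0.95 -1.02 -0.06] 0.028296379061956017 40.002236030995846
```

move_arm(
  rows="1.37 0 3.76 0.0001 -0.001 0 0.02;1.37 0 3.76 0.0001 -0.001 0 0.02;1.03 0 2.8 0 -0.0007 0 0.02;0 0 0 0 0 0 0.02",
)

```text
t: 19.3
eef_pos: [0.5963, 0.2029, 0.1021]
ee_rot: [-2.801, -0.097, -0.531]
force: [-4.7, -4.5, 9.3]
width: 0.0281
gripper_force: 40.0
```

```bash
python3 st.py
```

```text
t 19.3 q [ 0.595  0.219 -0.472 -0.122 -0.534  0.556]
tcp XYN mm [-10.    8.9 -64.4] tail -23.9 tilt 20.03 ang -0.6803494882133717
F XYN [ 0.6 -4.  10.6] F tool [ -0.9   2.7 -11. ] M tool [-1.89 -0.32 -0.14] 0.028133702537888793 40.00215562060475
```

Now a test rise while still gripping: if it's latched, the push force should vanish near −21 mm.

move_arm(
  rows="0 0 0 -0.0005 0 -0.0014 0.02;0 0 0 -0.0005 0 -0.0014 0.02;0 0 0 -0.0005 0 -0.0014 0.02;0 0 0 0 0 0 0.02",
)

```text
t: 19.8
eef_pos: [0.5941, 0.2027, 0.1057]
ee_rot: [-2.801, -0.097, -0.53]
force: [-1.1, -5.2, 7.5]
width: 0.0282
gripper_force: 40.0
```

```bash
python3 st.py
```

```text
t 19.8 q [ 0.597  0.211 -0.474 -0.118 -0.541  0.551]
tcp XYN mm [-10.    9.  -60.2] tail -19.7 tilt 20.02 ang -0.6792276901618047
F XYN [ 2.6 -5.1  7.2] F tool [ 2.5  2.3 -8.5] M tool [-1.94  0.31 -0.01] 0.02819658086568266 40.00160677358508
```

move_arm(
  rows="0 0 0 -0.0005 0 -0.0014 0.02;0 0 0 -0.0004 0 -0.001 0.02;0 0 0 0 0 0 0.02",
)

```text
t: 20.18
eef_pos: [0.5928, 0.2026, 0.1076]
ee_rot: [-2.801, -0.097, -0.53]
force: [-1.2, -6.3, 4.9]
width: 0.0281
gripper_force: 40.0
```

```bash
python3 st.py
```

```text
t 20.175 q [ 0.599  0.206 -0.475 -0.116 -0.544  0.548]
tcp XYN mm [-10.    9.  -57.9] tail -17.4 tilt 20.02 ang -0.6791630986592673
F XYN [ 1.  -6.1  5.1] F tool [ 2.6  4.1 -6.4] M tool [-2.29  0.87 -0.06] 0.02808475737609102 40.001250598579645
```

move_arm(
  rows="0 0 0 -0.0004 0 -0.001 0.02;0 0 0 -0.0004 0 -0.001 0.02;0 0 0 0 0 0 0.02",
)

```text
t: 20.55
eef_pos: [0.5924, 0.2025, 0.1083]
ee_rot: [-2.802, -0.098, -0.531]
force: [10.1, -4.8, -8.6]
width: 0.028
gripper_force: 40.0
```

```bash
python3 st.py
```

```text
t 20.55 q [ 0.6    0.204 -0.476 -0.114 -0.545  0.545]
tcp XYN mm [-10.1   8.9 -57. ] tail -16.5 tilt 20.0 ang -0.6795986301489937
F XYN [  3.5  -5.8 -12.4] F tool [10.2  2.3  9.4] M tool [-1.63  3.44 -0.13] 0.02796190205816553 39.997761407867074
```

The force flipped to −12 N, so the catch is holding the spring. I'll unload, then open and back off.

move_arm(
  rows="0 0 0 0.0003 0 0.0008 0.02;0 0 0 0 0 0 0.02;0 0 0 0 0 0 0.034;0 0 0 0 0 0 0.05;0 0 0 0 0 0 0.06;0 0 0 0 0 0 0.06",
  squeeze=10,
)

```text
t: 21.3
eef_pos: [0.5928, 0.2037, 0.1091]
ee_rot: [-2.8, -0.098, -0.53]
force: [1.2, 0.1, 0.7]
width: 0.0576
gripper_force: 0.0
```

```bash
python3 st.py; python3 ax.py -72 5
```

```text
t 21.3 q [ 0.6    0.204 -0.475 -0.116 -0.545  0.546]
tcp XYN mm [ -9.1  10.1 -56.6] tail -16.1 tilt 20.0 ang -0.6785961102335453
F XYN [ 1.4  0.  -0.1] F tool [ 1.1 -0.9 -0.3] M tool [-1.1  -0.36  0.02] 0.05757691513058918 0.0
-72 6 [-23.6 -23.3 -70.6] [ 22.9 -21.5 -66.7] fit r14 [  6.5 -22.6]
-36 4 [ 19.6  20.  -35.4] [ 23.6  23.  -33.4] fit r14 [27.7  9.1]
-30 8 [ 18.3  19.9 -28.9] [ 23.5  23.5 -24.6] fit r14 [15.   9.3]
-24 6 [ 20.1  19.3 -22.4] [ 23.7  23.6 -18.3] fit r14 [10.6 13.2]
-18 4 [ 17.2  20.4 -17. ] [ 23.7  23.9 -14.4] fit r14 [14.2 10.4]
```

Retracting along the tool axis, then a check.

move_arm(
  rows="0 0 0 0 0 -0.015 0.06;0 0 0 0 0 -0.03 0.06;0 0 0 0 0 -0.03 0.06;0 0 0 0 0 -0.03 0.06;0 0 0 0 0 -0.03 0.06;0 0 0 0 0 -0.02 0.06;0 0 0 0 0 0 0.06",
)

```text
t: 22.22
eef_pos: [0.5548, 0.1659, 0.2576]
ee_rot: [-2.796, -0.1, -0.53]
force: [-1.0, 0.5, -0.9]
width: 0.0602
gripper_force: 0.0
```

```bash
python3 st.py; python3 ax.py -72 6; python3 - <<'E'
from plan import *
im,_=arm.grab_frame("scene");a=cv2.resize(im[115:185,240:320],(480,420),interpolation=cv2.INTER_CUBIC);b=cv2.resize(im[220:310,190:260],(310,420));cv2.imwrite("pics/v10.png",np.hstack([a,b]))
E
```

```text
t 22.225 q [ 0.579 -0.02  -0.366 -0.087 -0.873  0.523]
tcp XYN mm [ 34.2 -23.5  91.4] tail 131.9 tilt 19.85 ang -0.6782528382658665
F XYN [-1.3  0.6 -0.2] F tool [-1.2  0.3  0.7] M tool [-1.14 -0.3  -0.02] 0.060163035843188196 0.0
-72 194 [-22.4 -22.6 -70.2] [ 22.8  19.6 -66.2] fit r14 [-0.8 -4.3]
-66 78 [-21.1 -20.3 -65.9] [ 20.3  12.8 -60.6] fit r14 [-0.7 -0.9]
-60 23 [-15.4 -13.3 -59.2] [  6.7  -0.1 -54.4] fit r14 [-1.2  1.3]
-54 28 [-14.1 -13.1 -53.7] [ 10.6  -2.8 -48.6] fit r14 [-0.9  1.8]
-48 19 [-14.  -12.6 -47.8] [  7.8  -4.3 -43.4] fit r14 [-1.6  2.1]
-42 29 [-14.9 -13.9 -41.4] [ 11.1  -1.2 -36.4] fit r14 [-0.9  1.2]
-36 22 [-11.9 -14.8 -35.8] [  6.5   6.6 -30.5] fit r14 [-0.2  0.9]
-30 33 [-14.9 -13.6 -29.4] [  9.    5.  -24.9] fit r14 [0.7 0.6]
-24 50 [-14.  -13.4 -23.7] [ 11.5   3.1 -18.5] fit r14 [-0.5  1.3]
-18 22 [-11.3 -11.3 -17.8] [  8.6   5.5 -12.5] fit r14 [3.1 4.1]
-12 32 [ -9.4 -12.4 -11.8] [ 7.6  5.1 -6.4] fit r14 [7.1 2.4]
-6 31 [ -7.7 -10.2  -5.8] [ 6.9  2.7 -0.2] fit r14 [6.5 6.1]
0 14 [-3.4 -8.4  0.2] [5.2 4.7 3. ] fit r14 [-11.7  -1.2]
```

View pics/v10.png

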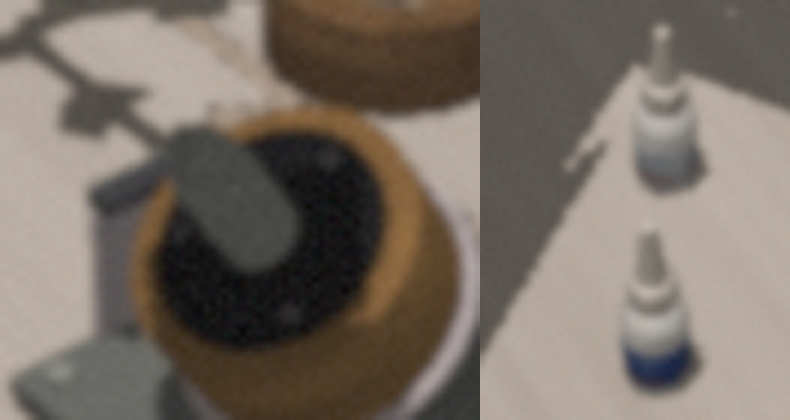

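The spring's turns end about 19 mm below the tip (crop (205,175)), with the bare tip at (190,140) above them. That is where the latched position should be. Both bottles stand as before, at crop (665,130) and (655,330). Handing in.

```bash
python3 -c "
from station import arm
print(arm.job_done())"
```

```text
the job is handed in; nothing more can be done
None
```

The spring is on the spindle, latched and compressed under the catch: its top sits about 19 mm below the tip, as expected. Both glue bottles are still standing in place. I handed the job in at about 22 s of the 43 s; the hand-in gave no verdict.

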